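Swap the dry bottle on the draining peg with the washed one in the tray

ROBOT

A 7-joint arm with a two-finger parallel gripper is mounted at the origin on the work surface. World frame = base frame: x ahead of the robot, y to its left, z up, the work surface at z = 0. Lengths are in m, angles in rad, forces in N, time in s.
With the tool pointing down it reaches from about 0.425 to 1.025 m from the base axis. Payload 3.6 kg.
Tool frame: the origin (TCP) lies at the very end of the fingers, on their centre line; the grasp point (between the pads) lies 19 mm behind it; z points along the fingers, x is the direction in which the jaws open and shut, and the axes are right-handed (so a half turn about z gives the same grasp; the last joint's range is limited). The gripper opens to 85 mm and grips with 20 to 120 N. Pads are 22 mm wide; open, the fingers measure 114 mm over their backs; the gripper's body (76 mm by 85 mm) begins 54 mm behind the grasp point. The pads swing forward as they close: fully open they stand 13 mm farther back than shut.
Start: joints at [-0.093, 0.591, 0.048, 1.609, -0.033, 0.943, -0.034], TCP at [0.725, 0, 0.231] pointing down, gripper open.
Joint ranges: [-2.69, 2.69], [-0.47, 2.24], [-1.27, 1.36], [0.19, 2.51], [-1.53, 4.68], [0.08, 2.07], [-3.09, 3.09]. Speed limits (rad/s): [2.57, 2.57, 3.14, 3.14, 3.14, 3.14, 3.14].

INTERFACE

Orientations are given as a unit quaternion [w, x, y, z].
In Python, from bench import telemetry, cams, ticket gives the robot as it stands. The module is installed in compiled form; this text tells all that it offers.
- The arm moves only by the tool send_rows, never from a script. Its argument "commands" is one flat list of numbers, 5 for each row, row after row: the shift along the tool's x, y, z in cm, then the turn about the tool's z in degrees, then the closure, from 0 (fully open) to 1 (shut). A call has 1 to 10 rows; each row shifts and turns the commanded pose from where the row before left it, along the tool's axes as they then stand; what a row does not reach is not made up. A row lasts 1/12 s, in which the tool goes at most 41.7 mm and 7.16 degrees, less where a joint would pass 70% of its speed; a pose out of reach is approached as far as the arm can. A call is refused whole if a number of a shift passes 4.17 or a number of a turn 7.16, either way. A call with a gripper value outside its range is refused whole. The fingers move at their own pace and stop on an object; the grip force is fixed at half the most. Time passes only in rows, so rows that do not move let the fingers close. It gives the time, the measured TCP pose, the force and the opening at its end, in the units of the state.
- telemetry.observe(): the state, without advancing time (a new reading comes with each control period).
- cams.get_image(name): name is "scene" or "side" or "wrist"; returns (picture, depth): 384x512x3 uint8, blue, green, red; 384x512 float32, m along the optical axis (not along the pixel's ray), 0 where there is no reading.
- cams.camera_params(name): a dict with "fov_y" (degrees; the focal length in pixels is half the picture's height over the tangent of half this angle, whatever the lens; pixels are square), "cx", "cy" (the principal point, pixels), "k1" (the pictures are not rectified: a ray, as slopes to the right and down, at radius r is drawn at 1 + k1 r^2 times it, then the intrinsics apply), "T" (4x4, takes a point from camera to world coordinates). Camera axes: x right, y up, looking along -z (the intrinsics and any distortion apply to the point x, -y, -z); pixel columns grow to the right and rows downward; lengths in m; the calibration is good to about 2 mm. A picture is of the moment at which its call begins: read the wrist's pose just before it. camera_params takes no time and is no camera call; for the wrist camera it gives the pose at the moment of the call.
- ticket.sign_off(): hands the job in, once; it reports no verdict.
The state is a dict: "t": time; "q": joint angles; "dq": joint speeds; "tau": joint torques, N m; "tcp_pos": TCP position; "tcp_rot": TCP orientation; "wrist_force": force on the tool from outside, world axes, zero at the start; "moment": the same for the moment, N m; "finger_gap": finger opening in m.
Only numpy, scipy, OpenCV 4.12 (cv2) and the standard library are available. Lean on these libraries where they do the work, as an engineer would, in place of code of your own. Each camera call takes 0.05 s, during which the arm holds its last target.

TASK

The amber bottle on the leaning draining peg is dry and the white bottle lying in the blue tray has just been washed: make them change places, so that the white bottle hangs mouth-down on the peg, pushed fully home against the collar, and the amber bottle lies flat in the tray. The grey mat between them is free for laying a bottle down meanwhile; do not bang or drop the bottles, and leave the tip box, the tube rack and the jar where they stand.

Things in the scene. Friction and masses are not known exactly. Their poses are not given: they have to be found in the camera images.
- amber: Amber-brown square plastic bottle, no cap, 160 mm long, about 160 g. Origin on its long axis, midway; x runs from mouth (x = -80 mm) to flat base (+80); y, z are the normals of the flat sides. Body 56 x 56 mm from x = -26 to +80; the rest is a round neck 34 mm across, straight bore 24 mm. Centre of mass near x = +15. Starts mouth-down on the peg.
- white: White square plastic bottle, no cap, 160 mm long, about 160 g. Origin on its long axis, midway; x runs from mouth (x = -80 mm) to flat base (+80); y, z are the normals of the flat sides. Body 56 x 56 mm from x = -26 to +80; the rest is a round neck 34 mm across, straight bore 24 mm. Centre of mass near x = +15. Starts flat in the tray, mouth on the robot's side.
- amber_mouth (a point): Centre of the amber bottle's mouth (end of the neck, on the axis). At the start the mouth is on the collar, two flat sides upright; the loose neck lets the bottle droop up to about 7 degrees from the peg's direction, its axis about 3 mm below the peg's.
- white_mouth (a point): Centre of the white bottle's mouth (end of the neck, on the axis). The neck has 3 mm play all round on the peg. Friction varies: the bottle may not slide down the peg by itself; push along the peg until the mouth is felt to touch the rigid collar.
- peg: Blue round peg, fixed, 18 mm diameter, 85 mm long, the last 13 mm tapering to 8 mm. It points away from the robot's side, 40 degrees above horizontal. Origin: centre of the collar's face at the peg's root; x along the peg (tip at x = 85 mm), y level, z upwards across it. The collar is a disc 46 mm across behind the origin; a bottle is home when its mouth lies on the collar's face.
- stand: White draining stand that carries the peg, fixed. Base plate 200 x 150 x 12 mm, origin at the centre of its underside; x is the level direction in which the peg leans. A post at x = -78 mm, 50 mm wide, 70 mm high, carries the collar; the peg's root is at x = -60, y = 0, z = 72 mm.
- tray: Blue shallow tray, fixed: outside 186 x 82 x 20 mm, inside 176 x 72 mm, inner floor 5 mm above the bench. Origin: centre of its underside; x along its length, away from the robot's side. A bottle lying in it has its axis 33 mm above the bench and about 8 mm of play all round. A bottle held across its upright sides may be held square or at a slant in the gripper.
- mat: Grey mat 220 (x) x 110 (y) x 4 mm, fixed, empty, between stand and tray: a spare place to lay a bottle. Origin: centre of its underside. A bottle lying on it has its axis 32 mm above the bench.
- tipbox: Bystander: blue box of pipette tips, 88 x 123 x 74 mm, origin at the centre of its underside. Leave it alone.
- tuberack: Bystander: blue rack of small tubes, 65 (x) x 210 (y) x 44 mm, origin at the centre of its underside. Leave it alone.
- jar: Bystander: whitish waisted plastic jar, 88 mm diameter, 115 mm high, origin at the centre of its underside. Leave it alone.
Mind the look-alikes: they are no part of the job. What is shaped like the amber but black or turquoise is not meant.

How it is judged:
At the end, for the whole second after the job is handed in: White bottle on the peg: mouth within 5 mm of the collar face, within 7 mm of the peg axis level and across, axes within 0.25 rad. Amber bottle flat in the tray: middle within 14 mm of the tray middle each way, axis 33 +- 4 mm high, within 0.15 rad of the tray length. Both at rest (20 mm/s) (x of white_mouth in the frame of peg between -0.005 and 0.005 m and y of white_mouth in the frame of peg between -0.007 and 0.007 m and z of white_mouth in the frame of peg between -0.007 and 0.007 m and angle between the x axis of white and the x axis of peg, either way round below 0.25 rad and x of amber in the frame of tray between -0.014 and 0.014 m and y of amber in the frame of tray between -0.014 and 0.014 m and z of amber in the frame of tray between 0.029 and 0.037 m and angle between the x axis of amber and the x axis of tray, either way round below 0.15 rad and linear speed of each of white, amber below 0.02 m/s); the robot touches nothing.
It fails at once if the tip box is disturbed (moved over 30 mm or tipped over 0.3 rad) (distance of tipbox from where it was at the start of the episode above 0.03 m or angle between tipbox's own z axis and vertical above 0.3 rad).
It fails at once if the tube rack is disturbed (moved over 30 mm or tipped over 0.3 rad) (distance of tuberack from where it was at the start of the episode above 0.03 m or angle between tuberack's own z axis and vertical above 0.3 rad).
It fails at once if the jar is disturbed (moved over 30 mm or tipped over 0.3 rad) (distance of jar from where it was at the start of the episode above 0.03 m or angle between jar's own z axis and vertical above 0.3 rad).
It fails at once if the amber bottle is banged (over 60 N against stand, tray or mat) (contact force between amber and stand above 60 N or contact force between amber and tray above 60 N or contact force between amber and mat above 60 N).
It fails at once if the white bottle is banged (over 60 N against stand, tray or mat) (contact force between white and stand above 60 N or contact force between white and tray above 60 N or contact force between white and mat above 60 N).
It also fails if it takes over 64 s, if anything falls off the work surface, if the arm or the gripper's body presses on something with over 40 N, if the wrist force passes 120 N, or if a joint passes its speed limit or range.

## Working session

There is one attempt and no reset: what is moved stays moved. The work goes in short steps, Python scripts to look and compute and a tool call to move; the robot and the scene stay as the last step left them, time stands still between calls to the robot, and variables do not carry over. Pictures are saved under pics/ and viewed, and the job is handed in when it is done.

Besides the shell and the picture viewer there is one more tool, called after "Call:" as a command line: name --argument value ..., lists and objects as JSON in quotes. send_rows: Moves the arm, as the interface text tells. Its arguments: {"type":"object","properties":{"commands":{"type":"array"}},"required":["commands"]}

```bash
mkdir -p pics; cat > h.py <<'E'
import numpy as np, cv2
from bench import telemetry, cams, ticket
def ray(p,u,v):
    f=192/np.tan(np.radians(p['fov_y'])/2)
    pts=np.array([[[u,v]]],float); K=np.array([[f,0,p['cx']],[0,f,p['cy']],[0,0,1]])
    # invert 1+k1 r^2
    d=(np.array([u,v],float)-[p['cx'],p['cy']])/f; s=d.copy()
    for _ in range(20): s=d/(1+p['k1']*(s@s))
    T=np.array(p['T']); return T[:3,3], T[:3,:3]@np.array([s[0],-s[1],-1.0])
def onplane(p,u,v,z):
    o,d=ray(p,u,v); return o+d*(z-o[2])/d[2]
def cloud(p,depth):
    f=192/np.tan(np.radians(p['fov_y'])/2)
    v,u=np.mgrid[0:384,0:512]; d=np.stack([(u-p['cx'])/f,(v-p['cy'])/f],-1); s=d.copy()
    for _ in range(20): s=d/(1+p['k1']*(s**2).sum(-1,keepdims=True))
    T=np.array(p['T']); c=np.stack([s[...,0]*depth,-s[...,1]*depth,-depth],-1)
    return c@T[:3,:3].T+T[:3,3]
def st():
    s=telemetry.observe(); 
    print('t',round(s['t'],2),'p',np.round(s['tcp_pos'],4),'r',np.round(s['tcp_rot'],3),'F',np.round(s['wrist_force'],1),'M',np.round(s['moment'],2),'gap',round(s['finger_gap'],4))
    return s
E
python3 - <<'E'
from h import *
s=st(); print(s)
for n in ['scene','side','wrist']:
    im,d=cams.get_image(n); p=cams.camera_params(n); print(n,{k:(np.round(v,3).tolist()) for k,v in p.items()})
    cv2.imwrite(f'pics/{n}0.png',im); np.savez(f'{n}0.npz',im=im,d=d,**{k:np.array(v) for k,v in p.items()})
E
```

```text
t 0.0 p [0.7242 0.     0.2301] r [ 0.     1.     0.    -0.001] F [-0.6 -0.2 -0.4] M [0.02 0.   0.01] gap 0.0858
{'t': 0.0, 'q': array([-0.09352135,  0.59212807,  0.04830459,  1.6098324 , -0.03332041,
        0.94267854, -0.03367827]), 'dq': array([-2.53538885e-04, -1.00081345e-03, -1.80281114e-03,  1.15203212e-03,
       -1.33084337e-04, -2.63688896e-04,  6.06692274e-05]), 'tau': array([ 3.78132427e-04, -5.48684978e+01,  1.54672019e+00, -1.98121297e+01,
        9.43630905e-03,  8.90732801e-03, -1.16924070e-05]), 'tcp_pos': array([7.24174675e-01, 2.42603573e-05, 2.30130822e-01]), 'tcp_rot': array([ 5.67250458e-05,  9.99999371e-01,  5.36997821e-05, -1.11914119e-03]), 'wrist_force': array([-0.59367327, -0.18580452, -0.38351859]), 'moment': array([0.02481637, 0.00096583, 0.01171986]), 'finger_gap': 0.08576588158653103}
scene {'fov_y': 51.841, 'cx': 255.21, 'cy': 187.651, 'k1': -0.115, 'T': [[0.736, -0.457, 0.499, 1.268], [0.677, 0.482, -0.556, -0.75], [0.013, 0.747, 0.664, 1.002], [0.0, 0.0, 0.0, 1.0]]}
side {'fov_y': 45.382, 'cx': 258.694, 'cy': 187.216, 'k1': 0.009, 'T': [[-0.934, 0.22, -0.282, 0.205], [-0.357, -0.613, 0.705, 0.939], [-0.018, 0.759, 0.651, 0.953], [0.0, 0.0, 0.0, 1.0]]}
wrist {'fov_y': 64.844, 'cx': 257.262, 'cy': 191.267, 'k1': 0.022, 'T': [[1.0, -0.001, 0.002, 0.725], [-0.0, 0.957, 0.289, 0.073], [-0.002, -0.289, 0.957, 0.374], [0.0, 0.0, 0.0, 1.0]]}
```

View pics/scene0.png

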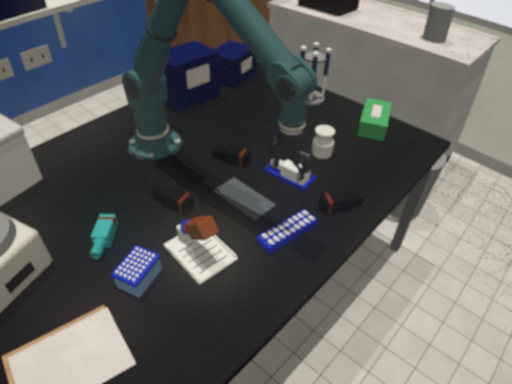

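View pics/side0.png

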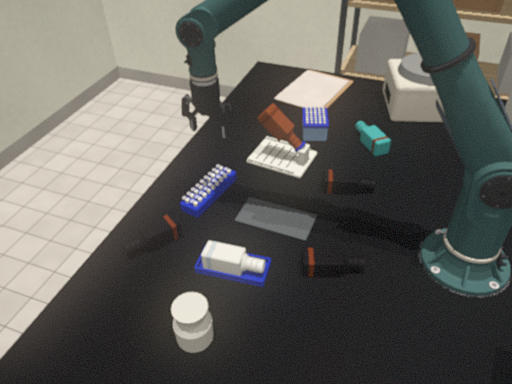

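View pics/wrist0.png

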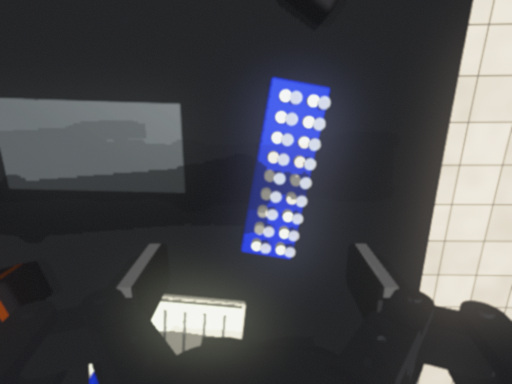

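```bash
cat > m.py <<'E'
from h import *
def load(n):
    z=np.load(n+'0.npz'); p={k:z[k] for k in ['fov_y','cx','cy','k1','T']}; return z['im'],z['d'],{k:(float(v) if v.ndim==0 else v) for k,v in p.items()}
for n in ['scene','side']:
    im,d,p=load(n); P=cloud(p,d); hsv=cv2.cvtColor(im,cv2.COLOR_BGR2HSV); ok=d>0
    H,S,V=[hsv[...,i].astype(int) for i in range(3)]
    print(n,'bench z', np.median(P[300 if n=='side' else 200,100:140,2]))
    masks={'white':(S<70)&(V>120),'blue':(H>105)&(H<130)&(S>150)&(V>60),'brown':((H<12)|(H>175))&(S>120)&(V>50),'grey':(S<60)&(V>50)&(V<120)}
    for k,m in masks.items():
        m=(m&ok&(P[...,0]>.3)&(P[...,0]<1.2)&(abs(P[...,1])<.7)&(P[...,2]<.25)).astype(np.uint8)
        nn,l,stt,c=cv2.connectedComponentsWithStats(m)
        for i in range(1,nn):
            if stt[i,4]>60:
                Q=P[l==i]; pl=Q[:,:2].astype(np.float32); r=cv2.minAreaRect(pl)
                print(k,stt[i].tolist(),'mean',Q.mean(0).round(3),'z5-95',np.percentile(Q[:,2],[5,50,95]).round(3),'rect',np.round(r[0],3),np.round(r[1],3),round(r[2],1))
E
python3 m.py
```

```text
scene bench z 0.0020764032215896955
white [315, 124, 21, 14, 218] mean [0.554 0.47  0.097] z5-95 [-0.001  0.114  0.119] rect [0.522 0.534] [0.094 0.275] 32.1
white [314, 138, 20, 19, 257] mean [0.588 0.423 0.056] z5-95 [0.017 0.061 0.084] rect [0.585 0.465] [0.134 0.069] 76.3
white [279, 159, 19, 23, 280] mean [0.569 0.216 0.046] z5-95 [0.014 0.051 0.065] rect [0.537 0.239] [0.055 0.162] 54.7
white [262, 210, 53, 35, 522] mean [ 0.756 -0.013  0.04 ] z5-95 [0.031 0.042 0.047] rect [0.745 0.007] [0.229 0.087] 81.8
white [164, 224, 74, 60, 2111] mean [ 0.616 -0.279  0.016] z5-95 [0.008 0.013 0.022] rect [ 0.576 -0.261] [0.163 0.254] 84.8
white [16, 239, 21, 24, 242] mean [ 0.306 -0.68   0.12 ] z5-95 [0.088 0.12  0.146] rect [ 0.304 -0.677] [0.014 0.051] 14.5
white [283, 269, 146, 115, 8053] mean [ 1.044  0.297 -0.749] z5-95 [-0.757 -0.749 -0.742] rect [1.051 0.276] [0.298 0.848] 0.1
white [70, 307, 66, 72, 2350] mean [ 0.648 -0.655  0.01 ] z5-95 [0.006 0.01  0.013] rect [ 0.647 -0.66 ] [0.112 0.21 ] 80.6
blue [265, 164, 51, 27, 278] mean [0.574 0.21  0.011] z5-95 [0.001 0.011 0.022] rec
[... 2529 characters left out ...]
, 61] mean [0.643 0.27  0.016] z5-95 [0.003 0.019 0.022] rect [0.645 0.267] [0.032 0.085] 53.1
brown [258, 103, 43, 45, 809] mean [ 0.611 -0.262  0.138] z5-95 [0.082 0.144 0.185] rect [ 0.664 -0.415] [0.142 0.416] 20.8
brown [328, 169, 5, 25, 99] mean [ 0.405 -0.152  0.043] z5-95 [0.01  0.052 0.057] rect [ 0.416 -0.197] [0.013 0.131] 13.6
brown [164, 215, 14, 25, 108] mean [0.769 0.19  0.046] z5-95 [0.011 0.054 0.058] rect [0.798 0.166] [0.02  0.114] 50.2
brown [308, 247, 7, 30, 156] mean [0.37  0.179 0.045] z5-95 [0.007 0.054 0.058] rect [0.38  0.147] [0.016 0.112] 17.1
grey [0, 85, 381, 282, 25563] mean [0.707 0.063 0.001] z5-95 [-0.004 -0.     0.004] rect [ 0.639 -0.018] [0.629 1.365] 0.1
```

```bash
python3 - <<'E'
import cv2,numpy as np
a=cv2.imread('pics/scene0.png')[195:285,155:245]; b=cv2.imread('pics/side0.png')[95:185,240:330]
c=cv2.imread('pics/side0.png')[230:290,190:280]
cv2.imwrite('pics/c0.png',np.hstack([cv2.resize(a,(400,400),interpolation=cv2.INTER_CUBIC),cv2.resize(b,(400,400),interpolation=cv2.INTER_CUBIC)]))
cv2.imwrite('pics/c1.png',cv2.resize(c,(750,500),interpolation=cv2.INTER_CUBIC))
E
cat > m2.py <<'E'
from m import load
from h import *
A=[]
for n in ['scene','side']:
    im,d,p=load(n); P=cloud(p,d); hsv=cv2.cvtColor(im,cv2.COLOR_BGR2HSV)
    H,S,V=[hsv[...,i].astype(int) for i in range(3)]
    # drop depth-edge pixels
    g=np.abs(cv2.Laplacian(d,cv2.CV_32F))
    ok=(d>0)&(g<0.02)
    A.append((im,P,H,S,V,ok))
    x,y,z=P[...,0],P[...,1],P[...,2]
    reg=(x>.42)&(x<.8)&(y<-.12)&(y>-.40)
    pl=ok&reg&(z>.007)&(z<.017)&(V>120)&(S<80)
    Q=P[pl]; r=cv2.minAreaRect(Q[:,:2].astype(np.float32)); print(n,'plate',len(Q),'med z',np.median(Q[:,2]).round(4),np.round(r[0],3),np.round(r[1],3),round(r[2],1))
    top=ok&reg&(z>.05)&(z<.11)&(V>90)&(S<80); Q=P[top]; print(' post/collar',len(Q),Q.mean(0).round(3),Q.min(0).round(3),Q.max(0).round(3))
    br=ok&reg&(z>.07)&((H<12)|(H>175))&(S>120)&(V>40); Q=P[br]; print(' amber',len(Q),Q.mean(0).round(3),np.percentile(Q,2,0).round(3),np.percentile(Q,98,0).round(3))
    reg=(x>.42)&(x<.7)&(y>.15)&(y<.32)
    wt=ok&reg&(z>.056)&(z<.068)&(V>100)&(S<80); Q=P[wt]; r=cv2.minAreaRect(Q[:,:2].astype(np.float32)); print(' white top',len(Q),np.median(Q[:,2]).round(4),np.round(r[0],3),np.round(r[1],3),round(r[2],1))
    bl=reg&(d>0)&(z>.0)&(z<.028)&(H>105)&(H<130)&(S>130)&(V>50); Q=P[bl]; r=cv2.minAreaRect(Q[:,:2].astype(np.float32)); print(' tray',len(Q),np.round(r[0],3),np.round(r[1],3),round(r[2],1))
    gr=ok&(abs(x-.52)<.16)&(abs(y-.02)<.1)&(z>.002)&(z<.01)&(V>55)&(S<80); Q=P[gr]; r=cv2.minAreaRect(Q[:,:2].astype(np.float32)); print(' mat',len(Q),np.round(r[0],3),np.round(r[1],3),round(r[2],1))
E
python3 m2.py | grep -v rect
```

```text
scene bench z 0.0020764032215896955
side bench z 9.161680195346467e-05
scene plate 1561 med z 0.0128 [ 0.6  -0.27] [0.149 0.202] 84.5
 post/collar 26 [ 0.53  -0.283  0.068] [ 0.513 -0.297  0.05 ] [ 0.605 -0.274  0.101]
 amber 478 [ 0.645 -0.281  0.169] [ 0.587 -0.301  0.124] [ 0.678 -0.252  0.192]
 white top 65 0.0614 [0.571 0.224] [0.071 0.04 ] 9.1
 tray 305 [0.558 0.24 ] [0.205 0.111] 6.6
 mat 987 [0.521 0.021] [0.113 0.23 ] 88.0
side plate 975 med z 0.0109 [ 0.595 -0.296] [0.221 0.197] 84.1
 post/collar 98 [ 0.527 -0.262  0.064] [ 0.509 -0.398  0.05 ] [ 0.611 -0.226  0.096]
 amber 587 [ 0.607 -0.249  0.143] [ 0.543 -0.282  0.082] [ 0.664 -0.233  0.189]
 white top 567 0.0602 [0.584 0.242] [0.106 0.054] 4.9
 tray 556 [0.57 0.23] [0.195 0.101] 6.4
 mat 1170 [0.544 0.031] [0.275 0.148] 6.9
```

View pics/c0.png

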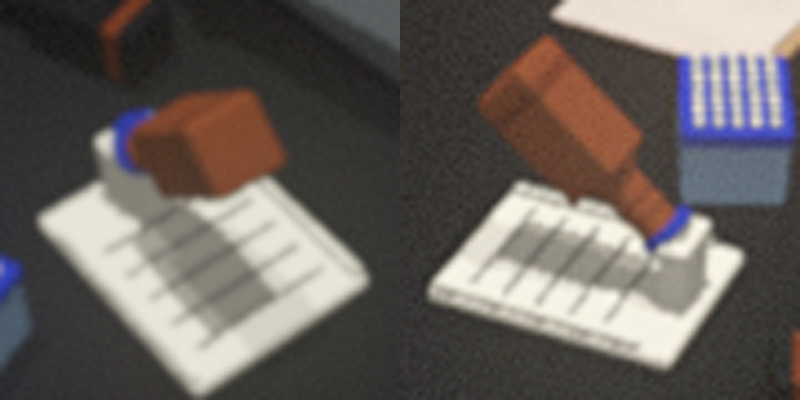

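View pics/c1.png

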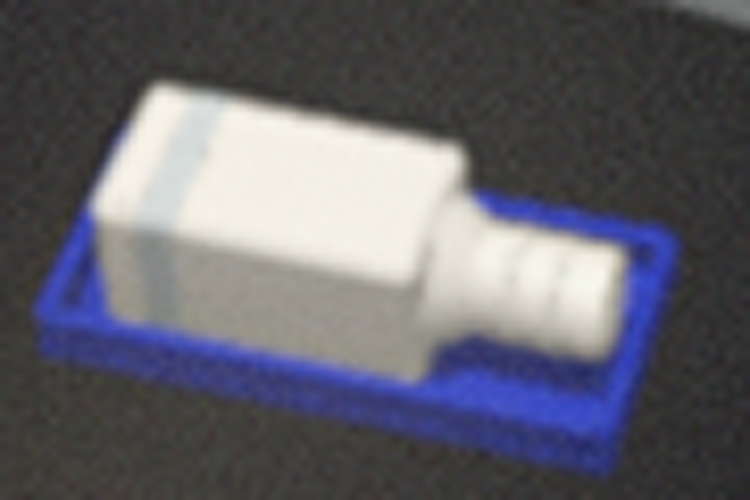

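```bash
cat > m3.py <<'E'
import numpy as np
from m import load
from h import *
for n,pts in {'scene':[(163.5,244),(238.2,257.5),(200,283)],'side':[(266.5,136),(317.2,152.4),(300.3,176.5),(246.3,159.5)]}.items():
    im,d,p=load(n); 
    for q in pts: print(n,q,onplane(p,*q,.012).round(4))
print('tray rim side'); im,d,p=load('side')
for q in [(38,318),(605,440),(680,232),(128,130)]: print(onplane(p,190+q[0]*90/750,230+q[1]*60/500,.020).round(4))
print('white top')
for q in [(155,85),(465,150),(412,285),(95,212)]: print(onplane(p,190+q[0]*90/750,230+q[1]*60/500,.061).round(4))
from m2 import A
yaw=np.radians(-5.5); ex=np.array([np.cos(yaw),np.sin(yaw)]); ey=np.array([-ex[1],ex[0]])
for (im,P,H,S,V,ok) in A:
    x,y,z=P[...,0],P[...,1],P[...,2]
    m=ok&(x>.42)&(x<.8)&(y<-.12)&(y>-.40)&(z>.08)&((H<12)|(H>175))&(S>120)&(V>40)
    Q=P[m]; q=Q[:,:2]-[.6,-.27]; X=q@ex; Y=q@ey; Z=Q[:,2]
    print('amber stand frame lateral pct',np.percentile(Y,[1,5,25,50,75,95,99]).round(4))
    # top ridge: max over along and across (40deg)
    for a in (33,36,40):
        c,s=np.cos(np.radians(a)),np.sin(np.radians(a)); u=(X+.06)*c+(Z-.072)*s; w=-(X+.06)*s+(Z-.072)*c
        print(a,'u',np.percentile(u,[1,99]).round(4),'w',np.percentile(w[u>.07],[1,5,50,95,99]).round(4))
    top=(Y<.02)&(Y>-.02)
    sel=(abs(Y)<.02); 
    print('slope fit upper', np.degrees(np.arctan(np.polyfit(X[sel],Z[sel],1)[0])))
E
python3 m3.py | grep -v rect
```

```text
scene bench z 0.0020764032215896955
side bench z 9.161680195346467e-05
scene (163.5, 244) [ 0.494  -0.3312  0.012 ]
scene (238.2, 257.5) [ 0.7093 -0.2028  0.012 ]
scene (200, 283) [ 0.6939 -0.3499  0.012 ]
side (266.5, 136) [ 0.6874 -0.3545  0.012 ]
side (317.2, 152.4) [ 0.4888 -0.3192  0.012 ]
side (300.3, 176.5) [ 0.5051 -0.1745  0.012 ]
side (246.3, 159.5) [ 0.7035 -0.2     0.012 ]
tray rim side
[0.6505 0.2867 0.02  ]
[0.4682 0.2698 0.02  ]
[0.4745 0.1853 0.02  ]
[0.6585 0.2063 0.02  ]
white top
[0.639  0.2184 0.061 ]
[0.5364 0.2101 0.061 ]
[0.5311 0.2654 0.061 ]
[0.6334 0.2723 0.061 ]
scene plate 1561 med z 0.0128 [ 0.6  -0.27] [0.149 0.202] 84.5
 post/collar 26 [ 0.53  -0.283  0.068] [ 0.513 -0.297  0.05 ] [ 0.605 -0.274  0.101]
 amber 478 [ 0.645 -0.281  0.169] [ 0.587 -0.301  0.124] [ 0.678 -0.252  0.192]
 white top 65 0.0614 [0.571 0.224] [0.071 0.04 ] 9.1
 tray 305 [0.558 0.24 ] [0.205 0.111] 6.6
 mat 987 [0.521 0.021] [0.113 0.23 ] 88.0
side plate 975 med z 0.0109 [ 0.595 -0.296] [0.221 0.197] 84.1
 post/collar 98 [ 0.527 -0.262  0.064] [ 0.509 -0.398  0.05 ] [ 0.611 -0.226
[... 157 characters left out ...]
7 0.23] [0.195 0.101] 6.4
 mat 1170 [0.544 0.031] [0.275 0.148] 6.9
amber stand frame lateral pct [-0.0263 -0.0258 -0.0237 -0.0095  0.008   0.0214  0.025 ]
33 u [0.072  0.1636] w [-0.0049 -0.0013  0.0242  0.0432  0.0445]
36 u [0.0728 0.1635] w [-0.0131 -0.0095  0.0165  0.0356  0.0367]
40 u [0.0738 0.164 ] w [-0.0241 -0.02    0.0063  0.0266  0.0269]
slope fit upper 1.3162371142614289
amber stand frame lateral pct [-0.0127 -0.0076  0.0118  0.0267  0.0335  0.0365  0.0376]
33 u [0.0053 0.154 ] w [-0.0098 -0.0047  0.0333  0.0426  0.0444]
36 u [0.0059 0.1543] w [-0.0152 -0.0099  0.0286  0.0355  0.0368]
40 u [0.0068 0.1558] w [-0.0228 -0.0183  0.0216  0.0266  0.0275]
slope fit upper 45.380884059347
```

```bash
cat > plan.py <<'E'
import sys
from h import *
def yawof(s):
    w,x,y,z=s['tcp_rot']; return np.arctan2(2*(x*y+w*z),1-2*(y*y+z*z))
def plan(target,yawd,n,grip,start=None):
    """target world xyz, yaw deg of tool x, n rows"""
    s=telemetry.observe(); p=np.array(s['tcp_pos']); y0=np.degrees(yawof(s))
    dy=(yawd-y0+180)%360-180; out=[]; y=y0; D=np.array(target)-p
    for i in range(n):
        rem=(np.array(target)-p)/(n-i); a=np.radians(y)
        r=[100*(rem[0]*np.cos(a)+rem[1]*np.sin(a)),100*(rem[0]*np.sin(a)-rem[1]*np.cos(a)),-100*rem[2]]
        r=[round(v,2) for v in r]; t=round(-((yawd-y+180)%360-180)/(n-i),1)
        out+=r+[t,grip]
        p=p+np.array([r[0]*np.cos(a)+r[1]*np.sin(a),r[0]*np.sin(a)-r[1]*np.cos(a),-r[2]])/100; y-=t
    print('yaw0',round(y0,2),'dist',np.linalg.norm(D).round(3),'turn',round(dy,1))
    for k in range(0,len(out),50): print(out[k:k+50])
if __name__=='__main__':
    a=[float(v) for v in sys.argv[1:]]
    plan(a[:3],a[3],int(a[4]),a[5])
E
python3 plan.py .643 -.27 .24 84 12 0
```

```text
yaw0 0.01 dist 0.282 turn 84.0
[np.float64(-0.68), np.float64(2.25), np.float64(-0.08), np.float64(-7.0), 0.0, np.float64(-0.95), np.float64(2.15), np.float64(-0.08), np.float64(-7.0), 0.0, np.float64(-1.2), np.float64(2.02), np.float64(-0.08), np.float64(-7.0), 0.0, np.float64(-1.44), np.float64(1.86), np.float64(-0.08), np.float64(-7.0), 0.0, np.float64(-1.66), np.float64(1.67), np.float64(-0.08), np.float64(-7.0), 0.0, np.float64(-1.85), np.float64(1.45), np.float64(-0.08), np.float64(-7.0), 0.0, np.float64(-2.01), np.float64(1.22), np.float64(-0.08), np.float64(-7.0), 0.0, np.float64(-2.14), np.float64(0.97), np.float64(-0.08), np.float64(-7.0), 0.0, np.float64(-2.24), np.float64(0.7), np.float64(-0.08), np.float64(-7.0), 0.0, np.float64(-2.31), np.float64(0.42), np.float64(-0.08), np.float64(-7.0), 0.0]
[np.float64(-2.35), np.float64(0.13), np.float64(-0.08), np.float64(-7.0), 0.0, np.float64(-2.34), np.float64(-0.16), np.float64(-0.08), np.float64(-7.0), 0.0]
```

Call:
send_rows --commands '[-0.7, 2.2, -0.1, -7, 0, -1.0, 2.1, -0.1, -7, 0, -1.2, 2.0, -0.1, -7, 0, -1.4, 1.9, -0.1, -7, 0, -1.7, 1.7, -0.1, -7, 0, -1.9, 1.4, -0.1, -7, 0, -2.0, 1.2, -0.1, -7, 0, -2.1, 1.0, -0.1, -7, 0, -2.2, 0.7, -0.1, -7, 0, -2.3, 0.4, -0.1, -7, 0]'

```text
t: 0.98
tcp_pos: [0.6559, -0.2247, 0.241]
tcp_rot: [-0.0, 0.817, 0.576, -0.0]
wrist_force: [1.0, 0.8, -0.8]
finger_gap: 0.0854
```

Call:
send_rows --commands '[-2.3, 0.1, 0, -7, 0, -2.3, -0.2, 0, -7, 0, 0, 0, 0, 0, 0]'

```text
t: 1.23
tcp_pos: [0.6392, -0.2758, 0.2404]
tcp_rot: [0.001, 0.745, 0.667, -0.003]
wrist_force: [-0.3, -1.5, 0.3]
finger_gap: 0.0851
```

```bash
sed -i 's/print(out\[k:k+50\])/print([float(v) for v in out[k:k+50]])/' plan.py; cat > snap.py <<'E'
import sys
from h import *
st(); n,tag=sys.argv[1:3]
im,d=cams.get_image(n); p=cams.camera_params(n); cv2.imwrite(f'pics/{tag}.png',im); np.savez(f'{tag}.npz',im=im,d=d,**{k:np.array(v) for k,v in p.items()})
E
python3 snap.py wrist w1
```

```text
t 1.23 p [ 0.6392 -0.2758  0.2404] r [ 0.001  0.745  0.667 -0.003] F [-0.3 -1.5  0.3] M [-0.08  0.04 -0.01] gap 0.0851
```

View pics/w1.png

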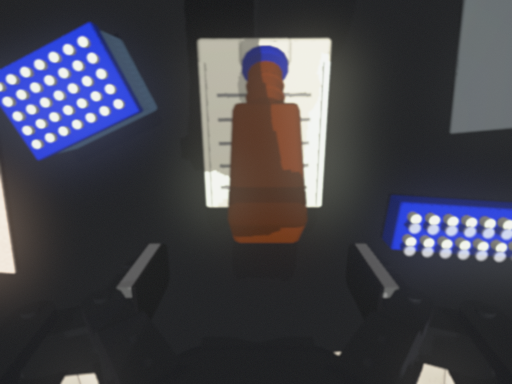

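```bash
cat > m4.py <<'E'
from h import *
z=np.load('w1.npz'); p={k:(float(z[k]) if z[k].ndim==0 else z[k]) for k in ['fov_y','cx','cy','k1','T']}; im,d=z['im'],z['d']
print(p['T'][:3,3].round(3))
P=cloud(p,d)
hsv=cv2.cvtColor(im,cv2.COLOR_BGR2HSV); H,S,V=[hsv[...,i].astype(int) for i in range(3)]
for q in [(198,39),(331,39),(322.5,207.5),(206.5,207.5)]: print(q,onplane(p,*q,.012).round(4))
g=np.abs(cv2.Laplacian(d,cv2.CV_32F)); ok=(d>0)&(g<.02)
m=ok&(S<60)&(V>140)&(abs(P[...,2]-.012)<.006); Q=P[m]; r=cv2.minAreaRect(Q[:,:2].astype(np.float32)); print('plate z',np.median(Q[:,2]),np.round(r[0],4),np.round(r[1],4),r[2])
br=((H<15)|(H>172))&(S>110)&(V>40)
br[:, :200]=0; br[:,330:]=0
Q=P[br&ok]; 
print('top face pts',len(Q))
# edges of body per row
for v in range(70,242,8):
    u=np.where(br[v])[0]
    if len(u)<5: continue
    uc=(u.min()+u.max())/2; pt=P[v,int(uc)]; pl=P[v,u.min()+3]; pr=P[v,u.max()-3]
    print(v,u.min(),u.max(),pt.round(4),'L',pl.round(3),'R',pr.round(3))
b=(H>105)&(H<130)&(S>130)&(V>60); b[100:]=0;b[:,:220]=0;b[:,300:]=0; ys,xs=np.where(b); print('collar px',xs.min(),xs.max(),ys.min(),ys.max(), P[b&ok].mean(0).round(4), P[b&ok].max(0).round(3),P[b&ok].min(0).round(3))
E
python3 m4.py
```

```text
[ 0.568 -0.265  0.384]
(198, 39) [ 0.4962 -0.3238  0.012 ]
(331, 39) [ 0.5129 -0.1772  0.012 ]
(322.5, 207.5) [ 0.7104 -0.1961  0.012 ]
(206.5, 207.5) [ 0.6935 -0.3465  0.012 ]
plate z 0.01274071288827025 [ 0.6201 -0.4138] [0.2242 0.4909] 6.836930274963379
top face pts 9743
70 251 279 [ 0.5429 -0.2557  0.0903] L [ 0.541 -0.266  0.087] R [ 0.544 -0.246  0.087]
78 250 280 [ 0.55   -0.2566  0.0974] L [ 0.548 -0.267  0.092] R [ 0.551 -0.246  0.091]
86 248 281 [ 0.5568 -0.2583  0.104 ] L [ 0.555 -0.27   0.096] R [ 0.558 -0.246  0.095]
94 248 282 [ 0.5635 -0.2582  0.1075] L [ 0.562 -0.27   0.103] R [ 0.565 -0.246  0.1  ]
102 248 280 [ 0.5699 -0.2601  0.1246] L [ 0.569 -0.271  0.113] R [ 0.571 -0.249  0.116]
110 234 297 [ 0.576  -0.2601  0.1343] L [ 0.574 -0.282  0.134] R [ 0.579 -0.237  0.133]
118 234 298 [ 0.5819 -0.2601  0.1403] L [ 0.579 -0.283  0.139] R [ 0.585 -0.237  0.139]
126 234 298 [ 0.5878 -0.2608  0.1433] L [ 0.585 -0.283  0.142] R [ 0.59  -0.238  0.143]
134 233 299 [ 0.5934 -0.2615  0.1476] L [ 0.591 -0.284  0.148] R [ 0.596 -0.239  0.148]
142 233 299 [ 0.5987 -0.2622  0.1539]
[... 499 characters left out ...]
281 [ 0.6291 -0.2653  0.1789] L [ 0.628 -0.273  0.178] R [ 0.63  -0.258  0.178]
198 247 287 [ 0.6337 -0.2659  0.1828] L [ 0.632 -0.278  0.183] R [ 0.635 -0.254  0.183]
206 231 303 [ 0.6387 -0.2665  0.1854] L [ 0.636 -0.289  0.186] R [ 0.641 -0.244  0.185]
214 230 305 [ 0.6425 -0.267   0.1909] L [ 0.64 -0.29  0.19] R [ 0.646 -0.243  0.189]
222 230 305 [ 0.6473 -0.2676  0.1933] L [ 0.646 -0.291  0.19 ] R [ 0.651 -0.244  0.191]
230 232 302 [ 0.6574 -0.2684  0.1838] L [ 0.655 -0.291  0.184] R [ 0.661 -0.245  0.182]
238 234 298 [ 0.6718 -0.2702  0.1665] L [ 0.67  -0.293  0.165] R [ 0.675 -0.247  0.165]
collar px 244 286 46 74 [ 0.5309 -0.2517  0.0846] [ 0.547 -0.235  0.09 ] [ 0.522 -0.274  0.07 ]
```

Call:
send_rows --commands '[0.9, 0.2, 2.5, 0, 0, 0, 0, 3, 0, 0, 0, 0, 3, 0, 0, 0, 0, 2.1, 0, 0, 0, 0, 0, 0, 0]'

```text
t: 1.7
tcp_pos: [0.6426, -0.2563, 0.1303]
tcp_rot: [-0.004, 0.743, 0.669, -0.002]
wrist_force: [-0.6, -0.8, 0.2]
finger_gap: 0.0854
```

```bash
python3 snap.py side s1; python3 -c "
import cv2;a=cv2.imread('pics/s1.png')[70:200,180:340];cv2.imwrite('pics/s1c.png',cv2.resize(a,(738,600),interpolation=cv2.INTER_CUBIC))"
```

```text
t 1.7 p [ 0.6426 -0.2563  0.1303] r [-0.004  0.743  0.669 -0.002] F [-0.6 -0.8  0.2] M [ 0.03  0.11 -0.07] gap 0.0854
```

View pics/s1c.png

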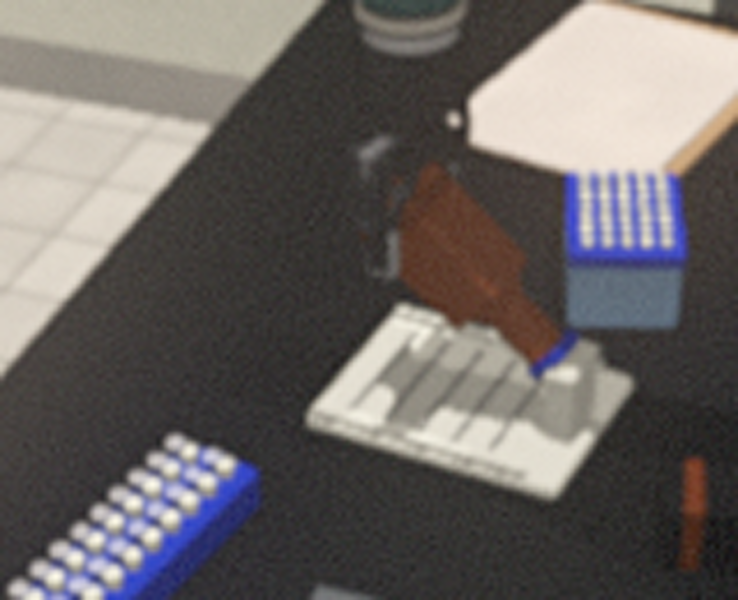

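Call:
send_rows --commands '[-0.6, 0, -0.2, 0, 0, -0.6, 0, -0.1, 0, 0, 0, 0, 0, 0, 0, 0, 0, 0, 0, 0, 0, 0, 0, 0, 0]'

```text
t: 2.17
tcp_pos: [0.6447, -0.2713, 0.1396]
tcp_rot: [0.001, 0.743, 0.669, 0.0]
wrist_force: [0.5, 0.2, 0.1]
finger_gap: 0.0852
```

```bash
python3 snap.py wrist w2;python3 -c "
from h import *
st()"
```

```text
t 2.17 p [ 0.6447 -0.2713  0.1396] r [0.001 0.743 0.669 0.   ] F [0.5 0.2 0.1] M [-0.    0.01 -0.03] gap 0.0852
t 2.22 p [ 0.6445 -0.2709  0.1392] r [0.001 0.743 0.669 0.   ] F [ 0.1 -0.2  0.9] M [ 0.03  0.04 -0.02] gap 0.0854
```

View pics/w2.png

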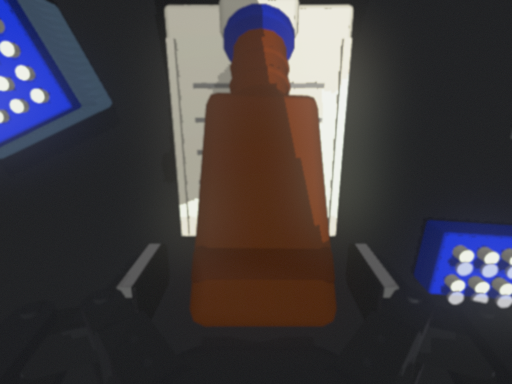

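Call:
send_rows --commands '[0, 0, 0, 0, 1, 0, 0, 0, 0, 1, 0, 0, 0, 0, 1, 0, 0, 0, 0, 1, 0, 0, 0, 0, 1, 0, 0, 0, 0, 1]'

```text
t: 2.72
tcp_pos: [0.6445, -0.2705, 0.1387]
tcp_rot: [0.0, 0.743, 0.669, 0.0]
wrist_force: [0.4, 1.2, 3.5]
finger_gap: 0.0561
```

Call:
send_rows --commands '[0, 0.75, -0.65, 0, 1, 0, 1.5, -1.25, 0, 1, 0, 1.5, -1.25, 0, 1, 0, 1.5, -1.25, 0, 1, 0, 1.5, -1.25, 0, 1, 0, 1.5, -1.25, 0, 1, 0, 0.5, -0.5, 0, 1, 0, 0, -0.5, 0, 1, 0, 0, 0, 0, 1]'

```text
t: 3.47
tcp_pos: [0.7311, -0.2799, 0.2176]
tcp_rot: [-0.0, 0.743, 0.669, -0.0]
wrist_force: [0.1, 0.3, -1.6]
finger_gap: 0.0556
```

```bash
python3 snap.py side s2; python3 -c "
import cv2;a=cv2.imread('pics/s2.png')[40:200,140:340];cv2.imwrite('pics/s2c.png',cv2.resize(a,(750,600),interpolation=cv2.INTER_CUBIC))"
```

```text
t 3.47 p [ 0.7311 -0.2799  0.2176] r [-0.     0.743  0.669 -0.   ] F [ 0.1  0.3 -1.6] M [-0.04  0.01  0.01] gap 0.0556
```

View pics/s2c.png

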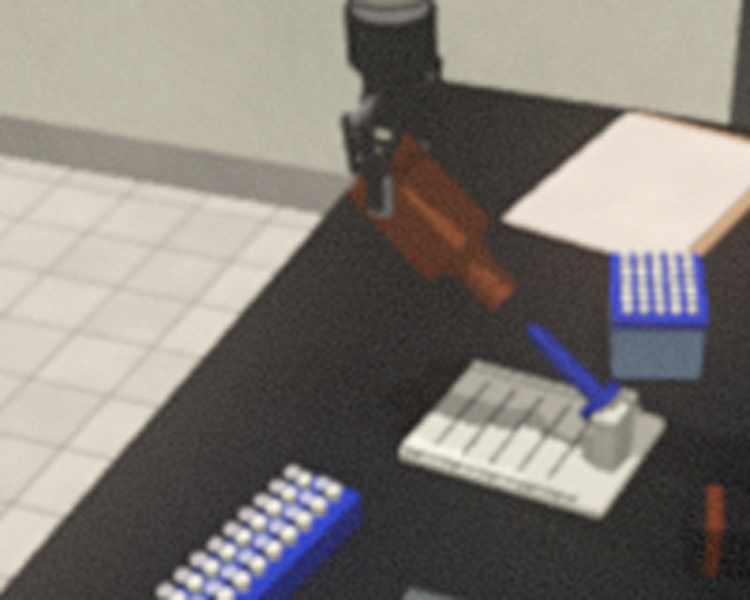

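```bash
python3 plan.py .70 -.10 .23 90 6 1
```

```text
yaw0 83.99 dist 0.183 turn 6.0
[2.93, -0.81, -0.22, -1.0, 1.0, 2.95, -0.76, -0.22, -1.0, 1.0, 2.96, -0.71, -0.22, -1.0, 1.0, 2.97, -0.66, -0.22, -1.0, 1.0, 2.98, -0.61, -0.22, -1.0, 1.0, 2.99, -0.57, -0.21, -1.0, 1.0]
```

Call:
send_rows --commands '[1.5, -0.4, -0.2, -1, 1, 3, -0.8, -0.2, -1, 1, 3, -0.7, -0.2, -1, 1, 3, -0.7, -0.2, -1, 1, 3, -0.6, -0.2, -1, 1, 3, -0.6, -0.2, -1, 1, 2.5, -2, 0, 0, 1, 2, -2, 1, 0, 1, 1.5, -2, 1.5, 0, 1, 1.5, -2, 1.5, 0, 1]'

```text
t: 4.35
tcp_pos: [0.6201, -0.0355, 0.1891]
tcp_rot: [-0.0, 0.706, 0.708, -0.0]
wrist_force: [-0.2, -0.6, -1.5]
finger_gap: 0.0557
```

Call:
send_rows --commands '[1.5, -2, 1.5, 0, 1, 1.5, -2, 1.5, 0, 1, 1.5, -2, 1.5, 0, 1, 1, -2, 1.5, 0, 1, 0.5, -1, 0.5, 0, 1, 0, 0, 0, 0, 1, 0, 0, 0, 0, 1]'

```text
t: 4.93
tcp_pos: [0.5326, 0.0221, 0.1246]
tcp_rot: [0.0, 0.707, 0.708, 0.0]
wrist_force: [0.9, 0.1, -1.5]
finger_gap: 0.0555
```

```bash
python3 snap.py side s3; python3 -c "
import cv2;a=cv2.imread('pics/s3.png')[80:280,150:400];cv2.imwrite('pics/s3c.png',cv2.resize(a,(750,600),interpolation=cv2.INTER_CUBIC))"
```

```text
t 4.93 p [0.5326 0.0221 0.1246] r [0.    0.707 0.708 0.   ] F [ 0.9  0.1 -1.5] M [ 0.01 -0.08 -0.02] gap 0.0555
```

View pics/s3c.png

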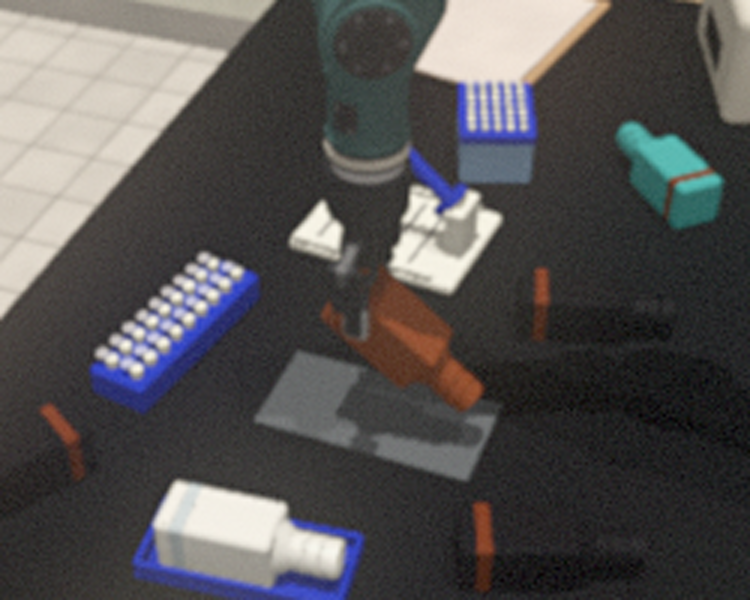

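Call:
send_rows --commands '[0, 0, 1.5, 0, 1, 0, 0, 1.5, 0, 1, 0, 0, 0.6, 0, 1, 0, 0, 0.4, 0, 1, 0, 0, 0.4, 0, 1, 0, 0.2, 0.4, 0, 1, 0, 0.4, 0.5, 0, 1]'

```text
t: 5.57
tcp_pos: [0.5441, 0.0219, 0.074]
tcp_rot: [0.003, 0.707, 0.707, 0.003]
wrist_force: [3.5, -0.9, 9.1]
finger_gap: 0.0554
```

Call:
send_rows --commands '[0, 0.4, 0.5, 0, 1, 0, 0.4, 0.5, 0, 1, 0, 0.4, 0.6, 0, 1, 0, 0.35, 0.6, 0, 1, 0, 0.3, 0.6, 0, 1]'

```text
t: 5.98
tcp_pos: [0.5632, 0.0219, 0.0457]
tcp_rot: [0.003, 0.707, 0.707, 0.004]
wrist_force: [4.4, -0.5, 6.4]
finger_gap: 0.0557
```

Call:
send_rows --commands '[0, 0.25, 0.6, 0, 1, 0, 0.25, 0.6, 0, 1, 0, 0.2, 0.6, 0, 1, 0, 0.2, 0.4, 0, 1, 0, 0.15, 0.4, 0, 1]'

```text
t: 6.4
tcp_pos: [0.5746, 0.0221, 0.0201]
tcp_rot: [0.004, 0.707, 0.707, 0.004]
wrist_force: [5.2, -0.4, 11.1]
finger_gap: 0.0556
```

```bash
python3 snap.py side s4; python3 -c "
import cv2;a=cv2.imread('pics/s4.png')[80:280,150:400];cv2.imwrite('pics/s4c.png',cv2.resize(a,(750,600),interpolation=cv2.INTER_CUBIC))"
```

```text
t 6.4 p [0.5746 0.0221 0.0201] r [0.004 0.707 0.707 0.004] F [ 5.2 -0.4 11.1] M [-0.12 -0.33  0.01] gap 0.0556
```

View pics/s4c.png

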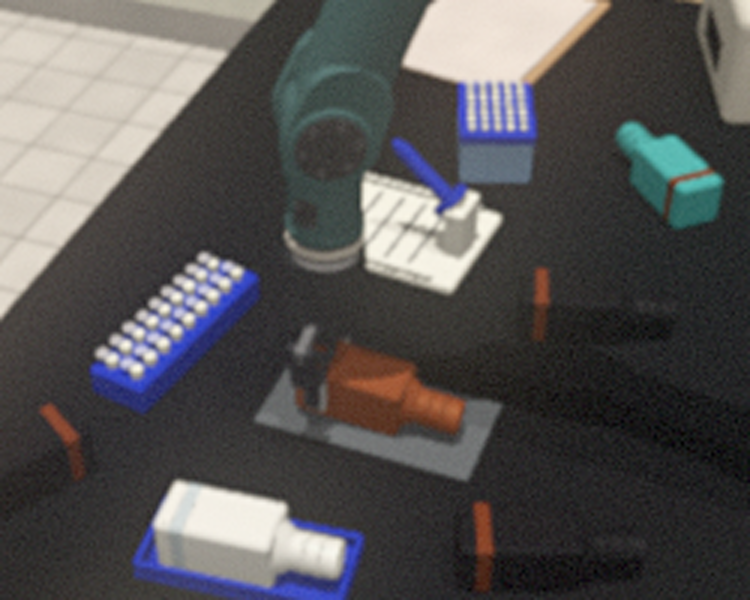

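Call:
send_rows --commands '[0, 0.1, 0.3, 0, 1, 0, 0.05, 0.3, 0, 1, 0, 0, 0.2, 0, 1, 0, 0, 0, 0, 1]'

```text
t: 6.78
tcp_pos: [0.5773, 0.0222, 0.013]
tcp_rot: [0.005, 0.707, 0.707, 0.005]
wrist_force: [4.1, 0.3, 12.2]
finger_gap: 0.0553
```

Call:
send_rows --commands '[0, 0, 0.2, 0, 1, 0, 0, 0.1, 0, 1, 0, 0, 0, 0, 1]'

```text
t: 7.03
tcp_pos: [0.5773, 0.0221, 0.0129]
tcp_rot: [0.005, 0.707, 0.707, 0.005]
wrist_force: [-1.1, -1.6, 36.8]
finger_gap: 0.0554
```

```bash
python3 snap.py side s5; python3 -c "
import cv2;a=cv2.imread('pics/s5.png')[170:240,220:330];cv2.imwrite('pics/s5c.png',cv2.resize(a,(770,490),interpolation=cv2.INTER_CUBIC))"
```

```text
t 7.03 p [0.5773 0.0221 0.0129] r [0.005 0.707 0.707 0.005] F [-1.1 -1.6 36.8] M [-0.1   0.52  0.12] gap 0.0554
```

View pics/s5c.png

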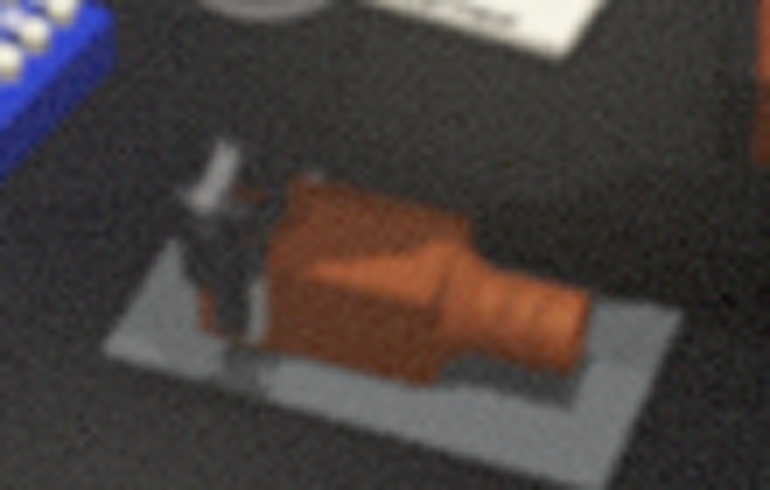

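Call:
send_rows --commands '[0, 0, -0.3, 0, 1, 0, 0, 0, 0, 0.6, 0, 0, 0, 0, 0, 0, 0, 0, 0, 0, 0, 0, 0, 0, 0, 0, 0, -2, 0, 0, 0, 0, -4, 0, 0, 0, 0, -4, 0, 0, 2, 0, -4, 0, 0, 3.5, 0, -2, 0, 0]'

```text
t: 7.92
tcp_pos: [0.571, 0.0707, 0.1697]
tcp_rot: [0.002, 0.71, 0.704, 0.0]
wrist_force: [1.6, 0.6, 0.2]
finger_gap: 0.0855
```

```bash
python3 plan.py .57 .235 .20 95 6 0
```

```text
yaw0 89.48 dist 0.167 turn 5.5
[2.74, -0.04, -0.5, -0.9, 0.0, 2.74, 0.0, -0.51, -0.9, 0.0, 2.74, 0.04, -0.5, -0.9, 0.0, 2.73, 0.09, -0.51, -0.9, 0.0, 2.74, 0.13, -0.5, -1.0, 0.0, 2.73, 0.18, -0.51, -0.9, 0.0]
```

Call:
send_rows --commands '[3.2, 0, -0.5, -1, 0, 3.2, 0, -0.5, -1, 0, 3.2, 0, 0, -1, 0, 3, 0, 0, -1, 0, 2.5, 0, 0, -1, 0, 0.7, 0, 0, 0, 0, 0, 0, 0, 0, 0, 0, 0, 0, 0, 0, 0, 0, 0, 0, 0]'

```text
t: 8.67
tcp_pos: [0.5638, 0.2307, 0.1759]
tcp_rot: [0.0, 0.677, 0.736, -0.001]
wrist_force: [-0.2, -0.7, 0.1]
finger_gap: 0.0851
```

```bash
python3 snap.py wrist w3; python3 -c "
from h import *
st()"
```

```text
t 8.67 p [0.5638 0.2307 0.1759] r [ 0.     0.677  0.736 -0.001] F [-0.2 -0.7  0.1] M [-0.05 -0.06 -0.02] gap 0.0851
t 8.72 p [0.5639 0.2306 0.176 ] r [ 0.     0.677  0.736 -0.001] F [-0.1 -0.3 -0.5] M [-0.    0.02  0.03] gap 0.0854
```

View pics/w3.png

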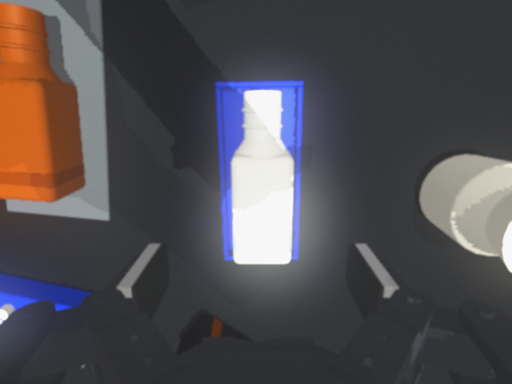

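```bash
cat > m5.py <<'E'
from h import *
z=np.load('w3.npz'); p={k:(float(z[k]) if z[k].ndim==0 else z[k]) for k in ['fov_y','cx','cy','k1','T']}; im,d=z['im'],z['d']
P=cloud(p,d); hsv=cv2.cvtColor(im,cv2.COLOR_BGR2HSV); H,S,V=[hsv[...,i].astype(int) for i in range(3)]
C=[onplane(p,*q,.020)[:2] for q in [(216,82),(303,82),(299.5,259),(222.5,260)]]
for c in C: print(c.round(4))
c=np.array(C); print('center',c.mean(0).round(4),'yaw',np.degrees(np.arctan2(*(c[2]-c[1])[::-1])),np.degrees(np.arctan2(*(c[3]-c[0])[::-1])),np.linalg.norm(c[2]-c[1]),np.linalg.norm(c[1]-c[0]))
bl=(H>105)&(H<130)&(S>100); bl[:, :190]=0; bl[:,330:]=0; bl[:70]=0;bl[275:]=0
ys,xs=np.where(bl); r=cv2.minAreaRect(np.stack([xs,ys],1).astype(np.float32)); print('blue px rect',r, xs.min(),xs.max(),ys.min(),ys.max())
g=np.abs(cv2.Laplacian(d,cv2.CV_32F)); ok=(d>0)&(g<.02)
x,y,zz=P[...,0],P[...,1],P[...,2]
t=ok&(abs(zz-.061)<.006)&(y>.18)&(y<.3)&(x>.4)&(x<.7)&(S<80)&(V>100); Q=P[t]; r=cv2.minAreaRect(Q[:,:2].astype(np.float32)); print('white top',len(Q),np.median(Q[:,2]),r, 'x pct',np.percentile(Q[:,0],[.5,99.5]),'y',np.percentile(Q[:,1],[.5,99.5]))
for lo,hi in [(.535,.56),(.56,.585),(.585,.61),(.61,.64)]:
    q=Q[(Q[:,0]>lo)&(Q[:,0]<hi)]
    if len(q)>5: print(lo,(np.percentile(q[:,1],1)+np.percentile(q[:,1],99))/2,np.ptp(q[:,1]))
t=ok&(abs(zz-.060)<.006)&(y<.12)&(S>100); Q=P[t]; print('amber top',len(Q),np.median(Q[:,2]),np.percentile(Q,[.5,99.5],axis=0).round(4))
E
python3 m5.py
```

```text
[0.4786 0.1836]
[0.4718 0.2642]
[0.6552 0.2839]
[0.6637 0.199 ]
center [0.5673 0.2327] yaw 6.11321052867417 4.750124831955211 0.1844474494241644 0.08091973893445148
blue px rect ((259.79638671875, 169.76467895507812), (179.59413146972656, 89.15867614746094), 89.11859893798828) 214 303 80 260
white top 6194 0.061706926538749846 ((0.584919273853302, 0.2355625331401825), (0.11055383831262589, 0.05366259068250656), 4.90826416015625) x pct [0.53369872 0.63942133] y [0.20711269 0.26420422]
0.535 0.23256761911769513 0.05482167404183827
0.56 0.23451721024222522 0.05466581028999257
0.585 0.23654202931260473 0.05497276689242531
0.61 0.2385881476196917 0.05404974841605564
amber top 6291 0.06049780467004168 [[0.4876 0.0053 0.0542]
 [0.5934 0.0496 0.0626]]
```

Call:
send_rows --commands '[0.3, 2, 1, 0, 0, 0, 2, 2, 0, 0, 0, 0, 4, 0, 0, 0, 0, 4, 0, 0, 0, 0, 3, 0, 0, 0, 0, 1.2, 0, 0, 0, 0, 0, 0, 0, 0, 0, 0, 0, 0, 0, 0, 0, 0, 0]'

```text
t: 9.47
tcp_pos: [0.6049, 0.2403, 0.0266]
tcp_rot: [0.001, 0.676, 0.737, 0.002]
wrist_force: [-0.2, -0.4, 0.2]
finger_gap: 0.0854
```

```bash
python3 snap.py wrist w4
```

```text
t 9.47 p [0.6049 0.2403 0.0266] r [0.001 0.676 0.737 0.002] F [-0.2 -0.4  0.2] M [ 0.01 -0.03 -0.04] gap 0.0854
```

View pics/w4.png

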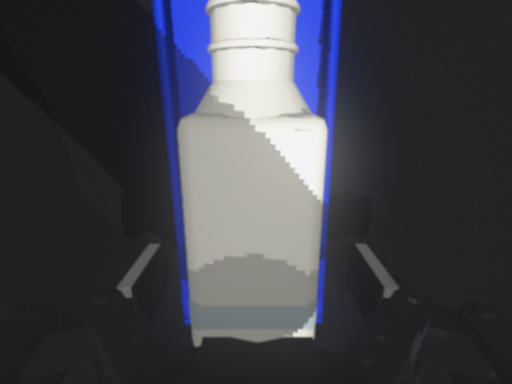

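Call:
send_rows --commands '[-0.2, 0, 0.2, 0, 0, 0, 0, 0, 0, 1, 0, 0, 0, 0, 1, 0, 0, 0, 0, 1, 0, 0, 0, 0, 1, 0, 0, 0, 0, 1, 0, 0, 0, 0, 1]'

```text
t: 10.1
tcp_pos: [0.604, 0.2383, 0.0235]
tcp_rot: [0.0, 0.676, 0.737, 0.001]
wrist_force: [0.3, -0.6, 6.0]
finger_gap: 0.0554
```

Call:
send_rows --commands '[0, 0, -1, 0, 1, 0, 0, -2.5, 0, 1, 0, 0, -3.5, 0, 1, 0, 0, -3.5, 0, 1, -1, 0, -2.5, 0, 1, -3, 1, -1, 0, 1, -3.5, 1, 0, 0, 1, -3.5, 1, 0, 0, 1, -3.5, 1, 0, 0, 1, -3.5, 1, 0, 0, 1]'

```text
t: 10.93
tcp_pos: [0.6686, 0.0613, 0.1628]
tcp_rot: [-0.0, 0.675, 0.737, -0.0]
wrist_force: [0.2, -0.0, -0.9]
finger_gap: 0.0553
```

```bash
python3 plan.py .78 -.284 .15 84 12 1
```

```text
yaw0 95.03 dist 0.363 turn -11.0
[-2.95, 0.67, 0.11, 0.9, 1.0, -2.94, 0.72, 0.11, 0.9, 1.0, -2.92, 0.76, 0.11, 0.9, 1.0, -2.91, 0.81, 0.11, 0.9, 1.0, -2.9, 0.86, 0.11, 0.9, 1.0, -2.89, 0.9, 0.1, 0.9, 1.0, -2.87, 0.95, 0.11, 0.9, 1.0, -2.86, 0.99, 0.1, 0.9, 1.0, -2.84, 1.04, 0.11, 1.0, 1.0, -2.82, 1.09, 0.1, 0.9, 1.0]
[-2.8, 1.13, 0.11, 1.0, 1.0, -2.78, 1.17, 0.1, 0.9, 1.0]
```

Call:
send_rows --commands '[-3.3, 0.7, 0.1, 1, 1, -3.3, 0.8, 0.1, 1, 1, -3.3, 0.9, 0.1, 1, 1, -3.3, 0.9, 0.1, 1, 1, -3.3, 1, 0.1, 1, 1, -3.3, 1, 0.1, 1, 1, -3.3, 1, 0.1, 1, 1, -3.3, 1.1, 0.1, 1, 1, -3, 1.2, 0.1, 1, 1, -2, 1.3, 0.1, 1, 1]'

```text
t: 11.77
tcp_pos: [0.7702, -0.2561, 0.152]
tcp_rot: [0.0, 0.739, 0.674, -0.002]
wrist_force: [-0.6, -1.4, -1.3]
finger_gap: 0.055
```

Call:
send_rows --commands '[-0.7, 0.8, 0.1, 1, 1, 0, 0, 0, 0, 1, 0, 0, 0, 0, 1, 0, 0, 0, 0, 1]'

```text
t: 12.1
tcp_pos: [0.7784, -0.2556, 0.1512]
tcp_rot: [-0.001, 0.742, 0.67, 0.0]
wrist_force: [0.0, 0.4, -2.4]
finger_gap: 0.0551
```

```bash
python3 snap.py wrist w5;python3 snap.py side s6; python3 -c "
import cv2;a=cv2.imread('pics/s6.png')[40:200,140:340];cv2.imwrite('pics/s6c.png',cv2.resize(a,(750,600),interpolation=cv2.INTER_CUBIC))"
```

```text
t 12.1 p [ 0.7784 -0.2556  0.1512] r [-0.001  0.742  0.67   0.   ] F [ 0.   0.4 -2.4] M [ 0.03 -0.06  0.04] gap 0.0551
t 12.15 p [ 0.7785 -0.2552  0.1515] r [-0.001  0.742  0.67   0.   ] F [-0.2  0.1 -1.1] M [ 0.02 -0.05  0.02] gap 0.0556
```

View pics/w5.png

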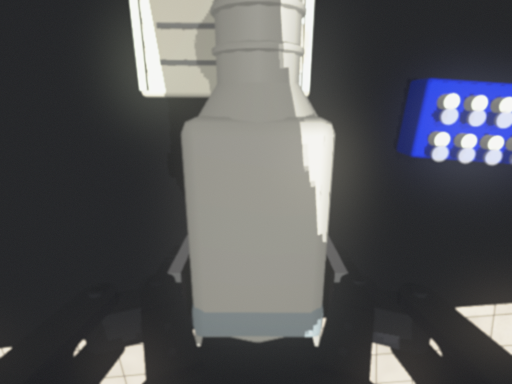

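View pics/s6c.png

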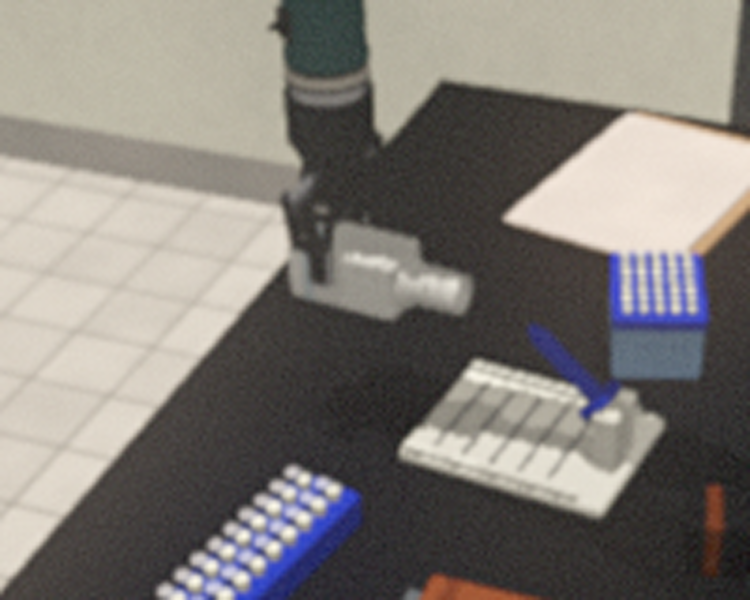

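```bash
python3 snap.py scene c2; python3 -c "
import cv2;a=cv2.imread('pics/c2.png')[180:290,140:270];cv2.imwrite('pics/c2c.png',cv2.resize(a,(780,660)[:2],interpolation=cv2.INTER_CUBIC)[:600])
a=cv2.imread('pics/s6.png')[110:170,260:330];cv2.imwrite('pics/s6d.png',cv2.resize(a,(700,600),interpolation=cv2.INTER_CUBIC))"
```

```text
t 12.2 p [ 0.7787 -0.2554  0.1517] r [-0.001  0.742  0.67   0.   ] F [-0.4  0.8 -1.4] M [ 0.02 -0.02  0.01] gap 0.0552
```

View pics/c2c.png

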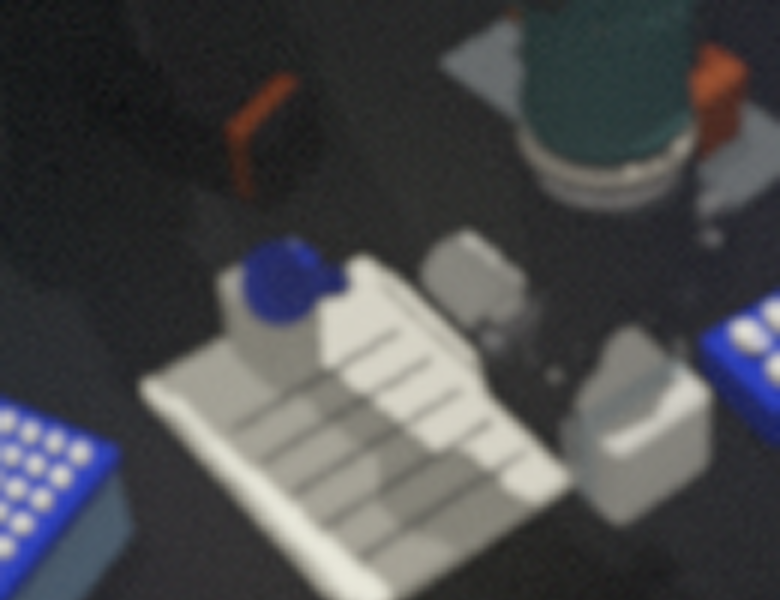

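View pics/s6d.png

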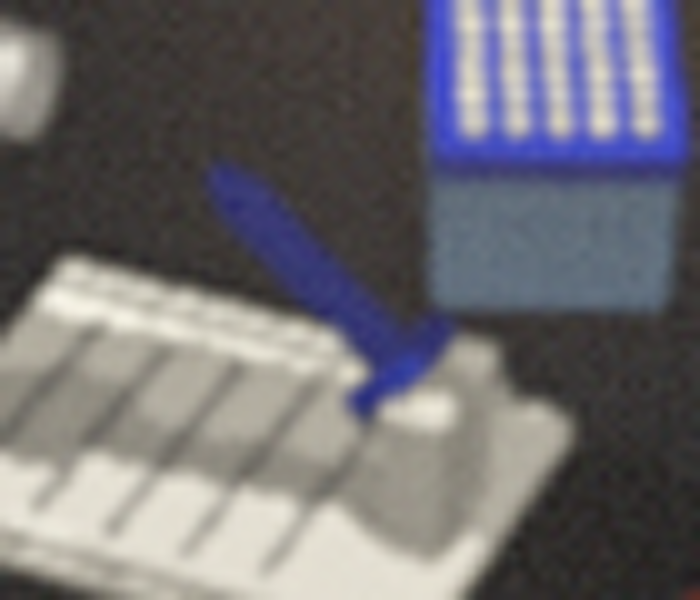

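```bash
cat > tri.py <<'E'
from h import *
def tri(a,b,pa=None,pb=None):
    pa=pa or cams.camera_params('side'); pb=pb or cams.camera_params('scene')
    o1,d1=ray(pa,*a); o2,d2=ray(pb,*b); d1/=np.linalg.norm(d1); d2/=np.linalg.norm(d2)
    A=np.stack([d1,-d2],1); t=np.linalg.lstsq(A,o2-o1,rcond=None)[0]; p1=o1+t[0]*d1;p2=o2+t[1]*d2
    return (p1+p2)/2, np.linalg.norm(p1-p2)
E
python3 - <<'E'
from tri import *
print('tip',tri((281.5,126.8),(195.8,227.2)))
print('root',tri((300.2,146.5),(187.2,227)))
p=cams.camera_params('side'); o,d=ray(p,263,117.4)
for x in (.645,.650,.655,.66): print((o+d*(x-o[0])/d[0]).round(4))
z=np.load('s6.npz'); P=cloud(p,z['d']); print(P[117,258:267].round(3))
E
```

```text
tip (array([ 0.60114995, -0.26943167,  0.12343324]), np.float64(0.003931292288275845))
root (array([ 0.53423278, -0.25786876,  0.06683105]), np.float64(0.0019965160685318766))
[ 0.645  -0.2107  0.184 ]
[ 0.65   -0.2238  0.1752]
[ 0.655  -0.2368  0.1665]
[ 0.66   -0.2499  0.1577]
[[ 0.668 -0.227  0.171]
 [ 0.667 -0.232  0.168]
 [ 0.661 -0.226  0.173]
 [ 0.658 -0.227  0.173]
 [ 0.665 -0.253  0.156]
 [ 0.66  -0.249  0.16 ]
 [ 0.658 -0.255  0.157]
 [ 0.653 -0.249  0.161]
 [ 0.743 -0.498 -0.004]]
```

Call:
send_rows --commands '[-1, -0.5, 1, 0, 1, -1, -0.5, 1.2, 0, 1, -1, -0.7, 1.2, 0, 1, 0, -0.8, 0.8, 0, 1, 0, -0.7, 0, 0, 1, 0, 0, 0, 0, 1, 0, 0, 0, 0, 1]'

```text
t: 12.83
tcp_pos: [0.7435, -0.2851, 0.1093]
tcp_rot: [-0.0, 0.743, 0.669, -0.0]
wrist_force: [1.2, -0.1, -0.6]
finger_gap: 0.0553
```

```bash
python3 snap.py wrist w6;python3 snap.py side s7; python3 -c "
import cv2;a=cv2.imread('pics/s7.png')[90:170,220:330];cv2.imwrite('pics/s7c.png',cv2.resize(a,(770,560),interpolation=cv2.INTER_CUBIC))"
```

```text
t 12.83 p [ 0.7435 -0.2851  0.1093] r [-0.     0.743  0.669 -0.   ] F [ 1.2 -0.1 -0.6] M [ 0.02 -0.08  0.03] gap 0.0553
t 12.88 p [ 0.7446 -0.2847  0.11  ] r [0.    0.743 0.669 0.001] F [-0.7  1.4 -0.7] M [-0.01 -0.09 -0.01] gap 0.0559
```

View pics/w6.png

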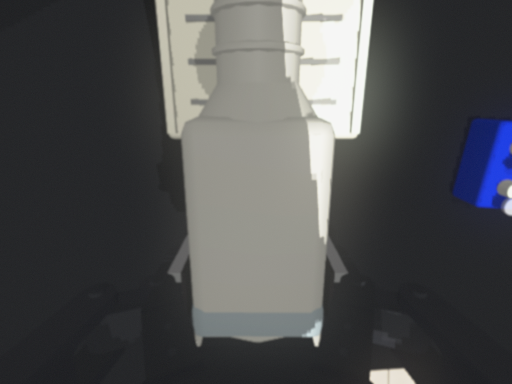

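View pics/s7c.png

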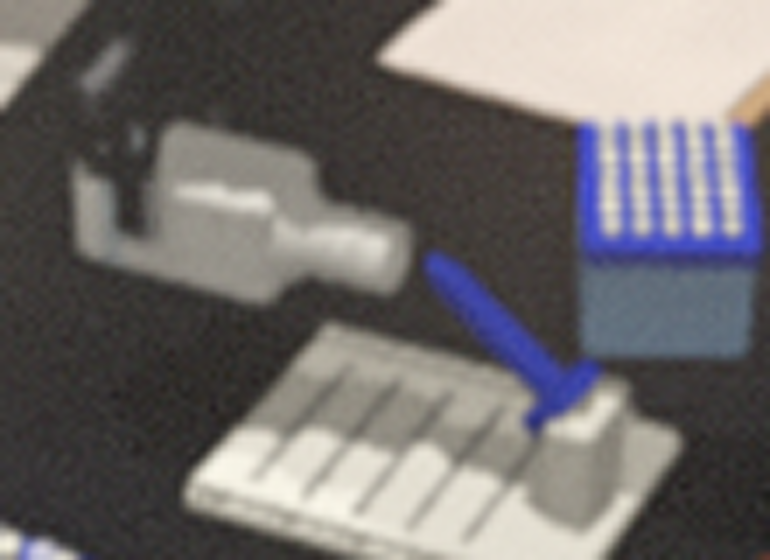

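Call:
send_rows --commands '[0.35, 0, 0.3, 0, 1, 0, -0.5, 0, 0, 1, 0, -0.5, 0, 0, 1, 0, -0.4, 0, 0, 1, 0, -0.3, 0, 0, 1, 0, 0, 0, 0, 1, 0, 0, 0, 0, 1]'

```text
t: 13.52
tcp_pos: [0.7273, -0.2797, 0.1068]
tcp_rot: [0.0, 0.743, 0.669, -0.0]
wrist_force: [0.4, 0.6, -1.5]
finger_gap: 0.0548
```

```bash
python3 snap.py side s8; python3 -c "
import cv2;a=cv2.imread('pics/s8.png')[90:170,220:330];cv2.imwrite('pics/s8c.png',cv2.resize(a,(770,560),interpolation=cv2.INTER_CUBIC))"
```

```text
t 13.52 p [ 0.7273 -0.2797  0.1068] r [ 0.     0.743  0.669 -0.   ] F [ 0.4  0.6 -1.5] M [-0.01 -0.02 -0.04] gap 0.0548
```

View pics/s8c.png

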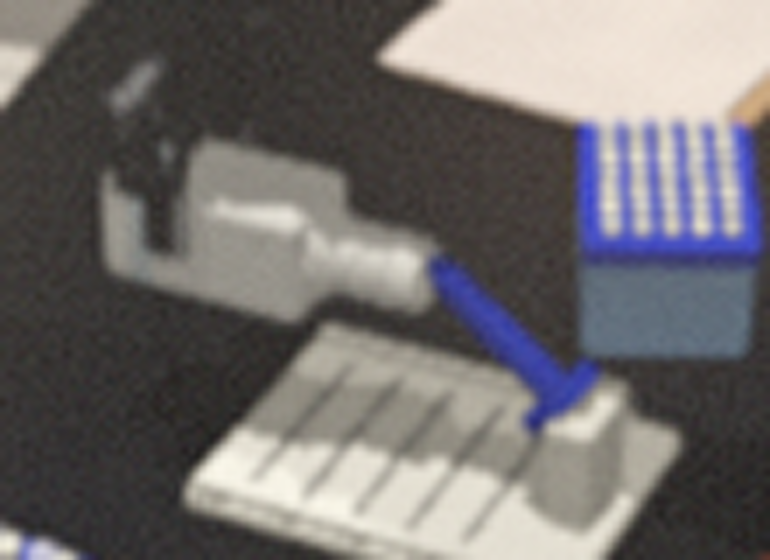

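Call:
send_rows --commands '[0, -0.4, 0, 0, 1, 0, -0.3, 0, 0, 1, 0, 0, 0, 0, 1, 0, -0.1, -0.3, 0, 1, 0, -0.1, -0.4, 0, 1, 0, -0.1, -0.4, 0, 1, 0, 0, 0, 0, 1]'

```text
t: 14.15
tcp_pos: [0.7177, -0.2784, 0.1178]
tcp_rot: [0.0, 0.743, 0.669, 0.0]
wrist_force: [1.3, -0.3, -4.1]
finger_gap: 0.0556
```

```bash
python3 snap.py side s9; python3 -c "
import cv2;a=cv2.imread('pics/s9.png')[90:170,220:330];cv2.imwrite('pics/s9c.png',cv2.resize(a,(770,560),interpolation=cv2.INTER_CUBIC))"
```

```text
t 14.15 p [ 0.7177 -0.2784  0.1178] r [0.    0.743 0.669 0.   ] F [ 1.3 -0.3 -4.1] M [-0.08 -0.82 -0.07] gap 0.0556
```

View pics/s9c.png

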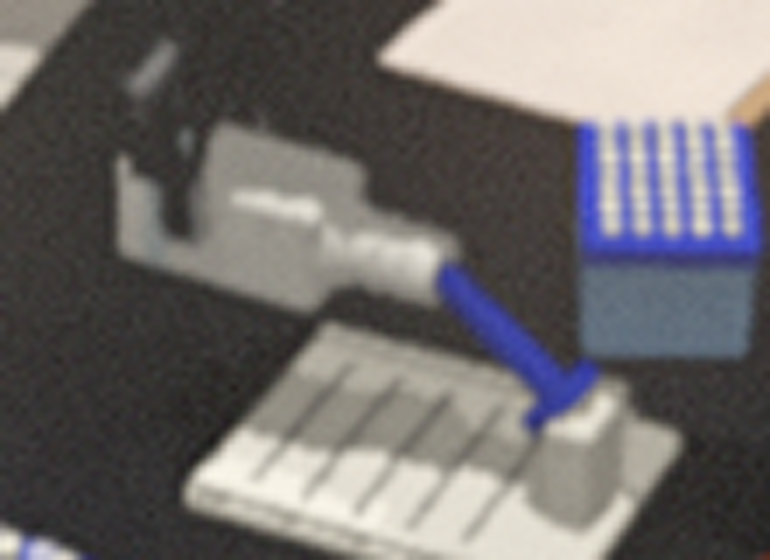

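Call:
send_rows --commands '[0, -0.1, -0.4, 0, 1, 0, -0.15, -0.4, 0, 1, 0, -0.2, -0.4, 0, 1, 0, -0.2, -0.4, 0, 1]'

```text
t: 14.53
tcp_pos: [0.7117, -0.2777, 0.1342]
tcp_rot: [0.001, 0.743, 0.669, 0.001]
wrist_force: [3.4, -1.0, -6.9]
finger_gap: 0.0548
```

```bash
python3 snap.py side s10; python3 -c "
import cv2;a=cv2.imread('pics/s10.png')[90:170,220:330];cv2.imwrite('pics/s10c.png',cv2.resize(a,(770,560),interpolation=cv2.INTER_CUBIC))"
```

```text
t 14.53 p [ 0.7117 -0.2777  0.1342] r [0.001 0.743 0.669 0.001] F [ 3.4 -1.  -6.9] M [-0.12 -1.39 -0.04] gap 0.0548
```

View pics/s10c.png

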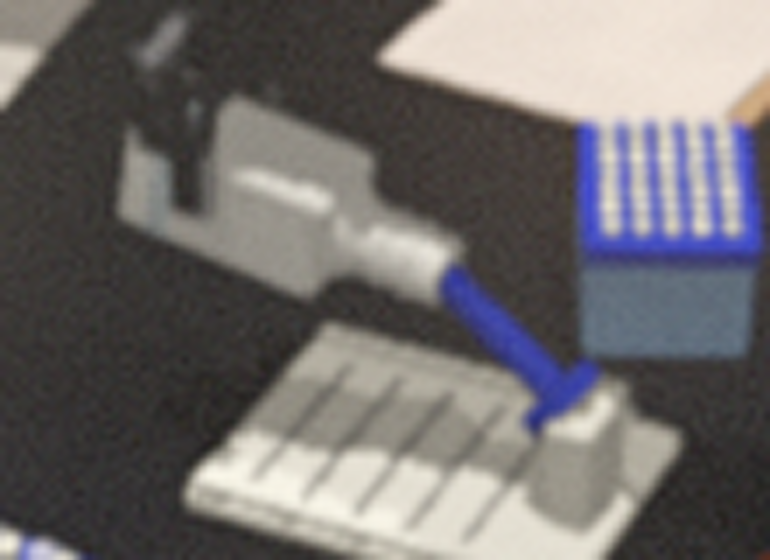

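Call:
send_rows --commands '[0, -0.2, -0.4, 0, 1, 0, -0.2, -0.4, 0, 1, 0, -0.25, -0.35, 0, 1, 0, -0.3, -0.3, 0, 1, 0, -0.4, -0.2, 0, 1, 0, -0.5, -0.2, 0, 1, 0, 0, 0, 0, 1]'

```text
t: 15.17
tcp_pos: [0.6919, -0.2757, 0.1528]
tcp_rot: [-0.0, 0.743, 0.669, -0.0]
wrist_force: [3.2, 0.1, -5.1]
finger_gap: 0.0552
```

```bash
python3 snap.py side s11; python3 -c "
import cv2;a=cv2.imread('pics/s11.png')[90:170,220:330];cv2.imwrite('pics/s11c.png',cv2.resize(a,(770,560),interpolation=cv2.INTER_CUBIC))"
```

```text
t 15.17 p [ 0.6919 -0.2757  0.1528] r [-0.     0.743  0.669 -0.   ] F [ 3.2  0.1 -5.1] M [-0.05 -1.29 -0.02] gap 0.0552
```

View pics/s11c.png

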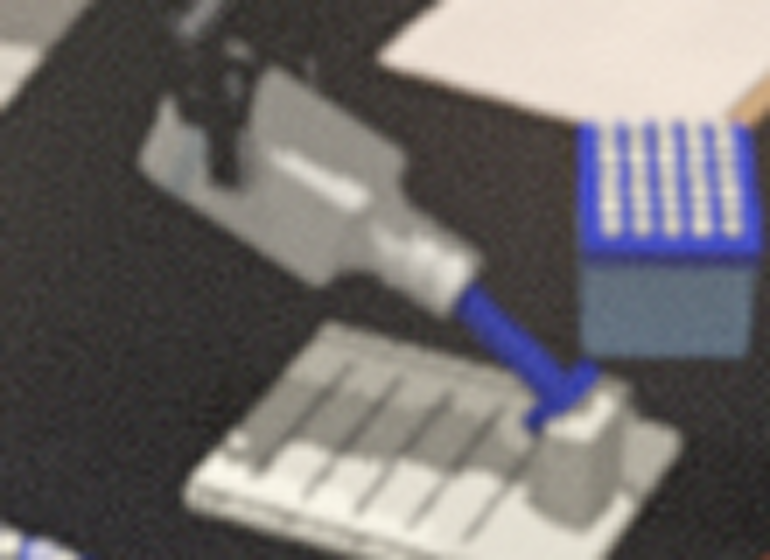

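Call:
send_rows --commands '[0, -0.45, -0.15, 0, 1, 0, -0.45, -0.15, 0, 1, 0, -0.5, -0.1, 0, 1, 0, -0.5, -0.1, 0, 1, 0, -0.5, -0.1, 0, 1, 0, -0.5, -0.1, 0, 1, 0, -0.5, -0.05, 0, 1, 0, 0, 0, 0, 1]'

```text
t: 15.88
tcp_pos: [0.6579, -0.2722, 0.1597]
tcp_rot: [-0.0, 0.743, 0.669, -0.0]
wrist_force: [3.5, -0.6, -4.1]
finger_gap: 0.055
```

```bash
python3 snap.py side s12; python3 -c "
import cv2;a=cv2.imread('pics/s12.png')[90:170,220:330];cv2.imwrite('pics/s12c.png',cv2.resize(a,(770,560),interpolation=cv2.INTER_CUBIC))"
```

```text
t 15.88 p [ 0.6579 -0.2722  0.1597] r [-0.     0.743  0.669 -0.   ] F [ 3.5 -0.6 -4.1] M [-0.06 -1.41 -0.04] gap 0.055
```

View pics/s12c.png

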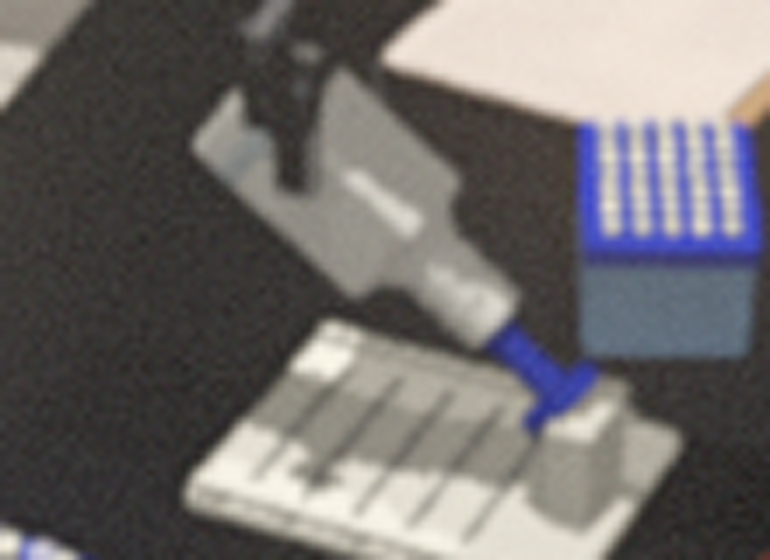

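Call:
send_rows --commands '[0, -0.5, 0.25, 0, 1, 0, -0.5, 0.3, 0, 1, 0, -0.5, 0.35, 0, 1, 0, -0.5, 0.4, 0, 1, 0, -0.3, 0.25, 0, 1, 0, 0, 0, 0, 1]'

```text
t: 16.43
tcp_pos: [0.6357, -0.2698, 0.1435]
tcp_rot: [-0.0, 0.743, 0.669, 0.0]
wrist_force: [4.1, -0.7, -5.6]
finger_gap: 0.0551
```

Call:
send_rows --commands '[0, -0.15, 0.13, 0, 1, 0, -0.15, 0.13, 0, 1, 0, 0, 0, 0, 1]'

```text
t: 16.68
tcp_pos: [0.6332, -0.2696, 0.1413]
tcp_rot: [0.0, 0.743, 0.669, 0.0]
wrist_force: [4.7, -0.8, -5.2]
finger_gap: 0.0553
```

```bash
python3 snap.py side s13; python3 -c "
import cv2;a=cv2.imread('pics/s13.png')[90:170,220:330];cv2.imwrite('pics/s13c.png',cv2.resize(a,(770,560),interpolation=cv2.INTER_CUBIC))"
```

```text
t 16.68 p [ 0.6332 -0.2696  0.1413] r [0.    0.743 0.669 0.   ] F [ 4.7 -0.8 -5.2] M [-0.14 -1.66  0.01] gap 0.0553
```

View pics/s13c.png

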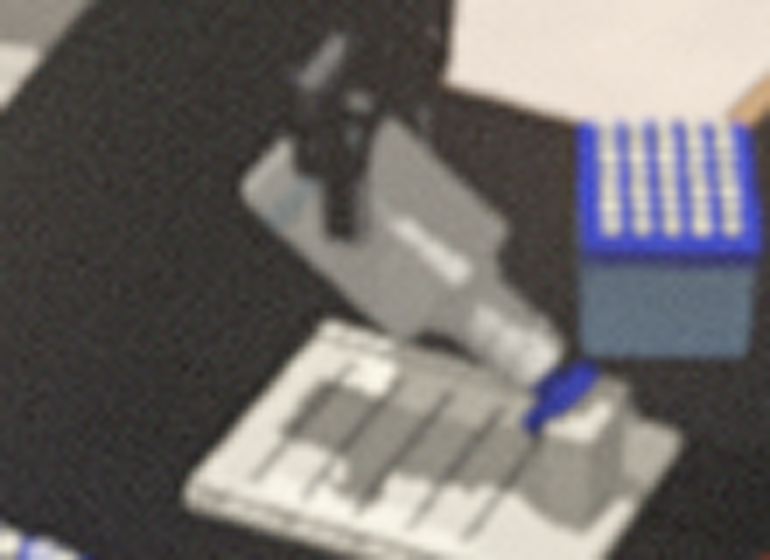

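Call:
send_rows --commands '[0, -0.15, 0.13, 0, 1, 0, -0.15, 0.13, 0, 1, 0, 0, 0, 0, 1]'

```text
t: 16.98
tcp_pos: [0.6303, -0.2692, 0.1388]
tcp_rot: [0.0, 0.743, 0.669, 0.0]
wrist_force: [5.2, -0.2, -4.5]
finger_gap: 0.0554
```

Call:
send_rows --commands '[0, -0.15, 0.13, 0, 1, 0, 0, 0, 0, 1]'

```text
t: 17.15
tcp_pos: [0.6288, -0.2691, 0.1376]
tcp_rot: [0.0, 0.743, 0.669, 0.0]
wrist_force: [4.3, 0.0, -5.2]
finger_gap: 0.055
```

Call:
send_rows --commands '[0, -0.15, 0.13, 0, 1, 0, 0, 0, 0, 1]'

```text
t: 17.32
tcp_pos: [0.6273, -0.2689, 0.1363]
tcp_rot: [0.0, 0.743, 0.669, 0.0]
wrist_force: [5.2, -1.3, -3.9]
finger_gap: 0.0553
```

```bash
python3 snap.py side s14; python3 -c "
import cv2;a=cv2.imread('pics/s14.png')[120:170,260:330];cv2.imwrite('pics/s14c.png',cv2.resize(a,(770,550),interpolation=cv2.INTER_CUBIC))"
```

```text
t 17.32 p [ 0.6273 -0.2689  0.1363] r [0.    0.743 0.669 0.   ] F [ 5.2 -1.3 -3.9] M [-0.14 -1.68 -0.05] gap 0.0553
```

View pics/s14c.png

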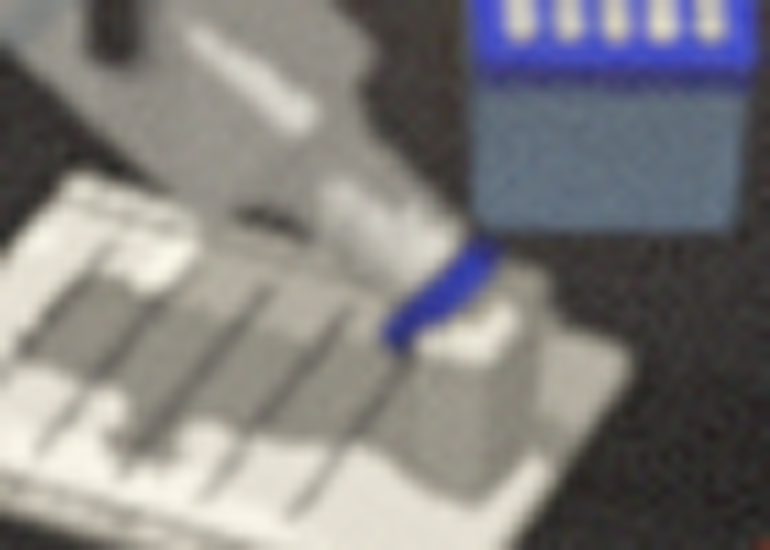

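Call:
send_rows --commands '[0, -0.15, 0.13, 0, 1, 0, 0, 0, 0, 1]'

```text
t: 17.53
tcp_pos: [0.6258, -0.2687, 0.135]
tcp_rot: [0.0, 0.743, 0.669, 0.0]
wrist_force: [5.0, -0.5, -4.2]
finger_gap: 0.0554
```

Call:
send_rows --commands '[0, -0.15, 0.13, 0, 1, 0, 0, 0, 0, 1]'

```text
t: 17.7
tcp_pos: [0.6255, -0.2687, 0.1347]
tcp_rot: [0.001, 0.743, 0.669, 0.001]
wrist_force: [5.1, 0.1, -1.2]
finger_gap: 0.0551
```

Call:
send_rows --commands '[0, -0.1, 0.1, 0, 1, 0, 0, 0, 0, 1, 0, 0, 0, 0, 1]'

```text
t: 17.95
tcp_pos: [0.6256, -0.2687, 0.1347]
tcp_rot: [0.002, 0.743, 0.669, 0.001]
wrist_force: [6.5, 0.1, 1.2]
finger_gap: 0.0553
```

Call:
send_rows --commands '[0, -0.15, 0.13, 0, 1, 0, 0, 0, 0, 1, 0, 0, 0, 0, 1]'

```text
t: 18.2
tcp_pos: [0.6255, -0.2686, 0.1347]
tcp_rot: [0.003, 0.743, 0.669, 0.002]
wrist_force: [7.5, -0.6, 5.4]
finger_gap: 0.0552
```

```bash
python3 snap.py side s15; python3 -c "
import cv2;a=cv2.imread('pics/s15.png')[90:170,220:330];cv2.imwrite('pics/s15c.png',cv2.resize(a,(770,560),interpolation=cv2.INTER_CUBIC))"
```

```text
t 18.2 p [ 0.6255 -0.2686  0.1347] r [0.003 0.743 0.669 0.002] F [ 7.5 -0.6  5.4] M [-0.07 -1.51 -0.05] gap 0.0552
```

View pics/s15c.png

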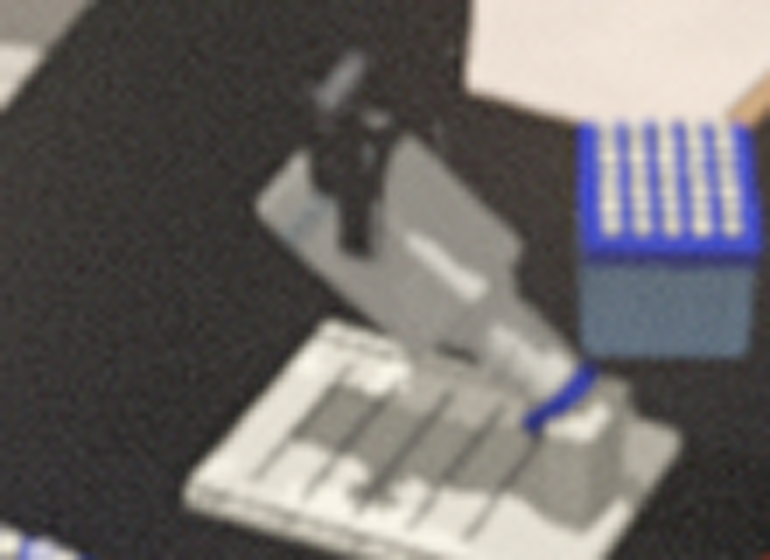

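Call:
send_rows --commands '[0, 0, 0, 0, 0.6, 0, 0.2, -0.2, 0, 0, 0, 0.2, -0.2, 0, 0, 0, 0, 0, 0, 0, 0, 0, 0, 0, 0, 0, 0, -2, 0, 0, 0, 0, -3, 0, 0, 0, 0, -3.5, 0, 0, 0, 0, -2, 0, 0, 0, 0, 0, 0, 0]'

```text
t: 19.08
tcp_pos: [0.6276, -0.2695, 0.2455]
tcp_rot: [0.003, 0.743, 0.669, 0.001]
wrist_force: [-0.0, -0.6, 0.5]
finger_gap: 0.0854
```

```bash
python3 snap.py side s16; python3 snap.py wrist w16; python3 -c "
import cv2;a=cv2.imread('pics/s16.png')[90:170,220:330];cv2.imwrite('pics/s16c.png',cv2.resize(a,(770,560),interpolation=cv2.INTER_CUBIC))"
```

```text
t 19.08 p [ 0.6276 -0.2695  0.2455] r [0.003 0.743 0.669 0.001] F [-0.  -0.6  0.5] M [ 0.01 -0.05 -0.01] gap 0.0854
t 19.13 p [ 0.6261 -0.2691  0.2428] r [0.001 0.743 0.669 0.   ] F [ 0.2 -0.4 -0.3] M [-0.03  0.01 -0.04] gap 0.0853
```

View pics/s16c.png

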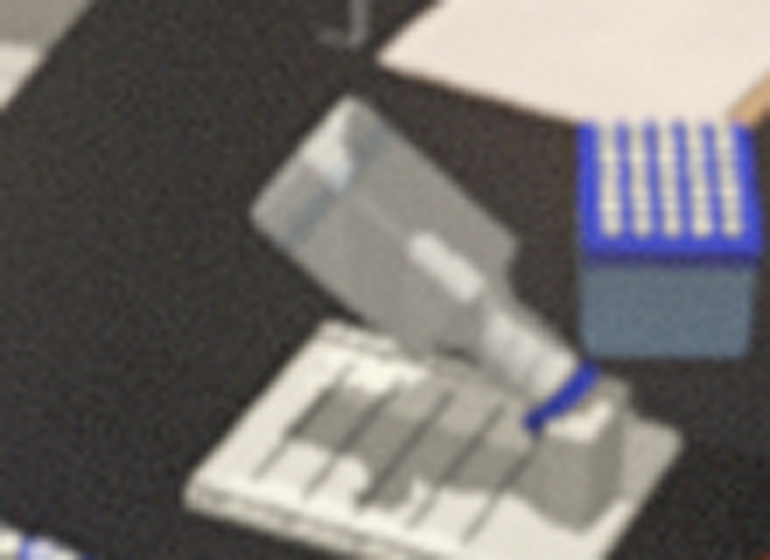

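View pics/w16.png

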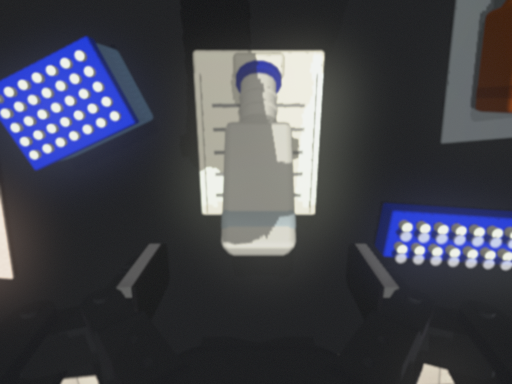

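```bash
python3 - <<'E'
from h import *
z=np.load('w16.npz'); p={k:(float(z[k]) if z[k].ndim==0 else z[k]) for k in ['fov_y','cx','cy','k1','T']}; P=cloud(p,z['d'])
for v in (135,150,165,180,195,205): 
    q=P[v,235:285]; print(v,np.median(q,0).round(4))
a=np.median(P[135:150,240:280].reshape(-1,3),0); b=np.median(P[190:205,240:280].reshape(-1,3),0); print(np.degrees(np.arctan2(b[2]-a[2],np.hypot(*(b-a)[:2]))), np.degrees(np.arctan2(b[1]-a[1],b[0]-a[0])))
E
python3 plan.py .531 .022 .17 90 10 0
```

```text
135 [ 0.5793 -0.2631  0.1356]
150 [ 0.5904 -0.2639  0.1432]
165 [ 0.6011 -0.2647  0.1503]
180 [ 0.6114 -0.2666  0.1573]
195 [ 0.6215 -0.2677  0.1638]
205 [ 0.6278 -0.2684  0.1684]
33.729046787255896 -6.21000090094667
yaw0 83.98 dist 0.314 turn 6.0
[2.79, -1.24, 0.71, -0.6, 0.0, 2.81, -1.21, 0.71, -0.6, 0.0, 2.82, -1.18, 0.71, -0.6, 0.0, 2.83, -1.15, 0.7, -0.6, 0.0, 2.84, -1.12, 0.71, -0.6, 0.0, 2.86, -1.09, 0.7, -0.6, 0.0, 2.87, -1.06, 0.71, -0.6, 0.0, 2.88, -1.03, 0.7, -0.6, 0.0, 2.88, -1.0, 0.71, -0.6, 0.0, 2.9, -0.96, 0.7, -0.6, 0.0]
```

Call:
send_rows --commands '[2.8, -1.2, 0, -0.6, 0, 2.8, -1.2, 0, -0.6, 0, 2.8, -1.2, 0, -0.6, 0, 2.8, -1.2, 0.5, -0.6, 0, 2.8, -1.1, 1, -0.6, 0, 2.9, -1.1, 1, -0.6, 0, 2.9, -1.1, 1, -0.6, 0, 2.9, -1, 1, -0.6, 0, 2.9, -1, 1, -0.6, 0, 2.9, -1, 1, -0.6, 0]'

```text
t: 20.02
tcp_pos: [0.5282, 0.0229, 0.1731]
tcp_rot: [-0.002, 0.707, 0.707, -0.002]
wrist_force: [1.2, 0.7, -0.4]
finger_gap: 0.0854
```

Call:
send_rows --commands '[0, 0, 0, 0, 0, 0, 0, 0, 0, 0, 0, 0, 0, 0, 0, 0, 0, 0, 0, 0]'

```text
t: 20.35
tcp_pos: [0.5308, 0.0207, 0.1747]
tcp_rot: [-0.0, 0.708, 0.706, -0.001]
wrist_force: [0.2, 0.1, 0.5]
finger_gap: 0.0851
```

```bash
python3 snap.py wrist w17; python3 - <<'E'
from h import *
z=np.load('w17.npz'); p={k:(float(z[k]) if z[k].ndim==0 else z[k]) for k in ['fov_y','cx','cy','k1','T']}; im,d=z['im'],z['d']
P=cloud(p,d); S=cv2.cvtColor(im,cv2.COLOR_BGR2HSV)[...,1]; g=np.abs(cv2.Laplacian(d,cv2.CV_32F)); ok=(d>0)&(g<.02)
t=ok&(abs(P[...,2]-.060)<.006)&(abs(P[...,1]-.02)<.07)&(abs(P[...,0]-.53)<.1)&(S>80); Q=P[t]; r=cv2.minAreaRect(Q[:,:2].astype(np.float32)); print(len(Q),np.median(Q[:,2]),r,np.percentile(Q,[.5,99.5],axis=0).round(4))
E
```

```text
t 20.35 p [0.5308 0.0207 0.1747] r [-0.     0.708  0.706 -0.001] F [0.2 0.1 0.5] M [ 0.03 -0.    0.01] gap 0.0851
6487 0.06087370900531558 ((0.5395612120628357, 0.021128080785274506), (0.0543324276804924, 0.10838973522186279), 89.9289321899414) [[ 0.4885 -0.0053  0.0546]
 [ 0.593   0.0476  0.0627]]
```

View pics/w17.png

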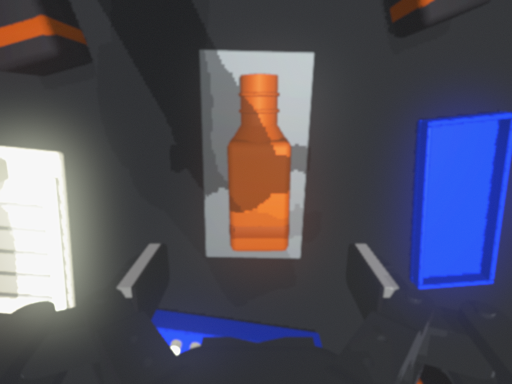

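Call:
send_rows --commands '[0, 0, 2, 0, 0, 0, 0, 4, 0, 0, 0, 0, 4, 0, 0, 0, 0, 3.5, 0, 0, 0, 0, 1.6, 0, 0, 0, 0, 0, 0, 0, 0, 0, 0, 0, 0, 0, 0, 0, 0, 0]'

```text
t: 21.07
tcp_pos: [0.5323, 0.0218, 0.0254]
tcp_rot: [0.001, 0.708, 0.707, 0.001]
wrist_force: [-0.0, -0.5, 0.1]
finger_gap: 0.0856
```

Call:
send_rows --commands '[0, 0, 0, 0, 1, 0, 0, 0, 0, 1, 0, 0, 0, 0, 1, 0, 0, 0, 0, 1, 0, 0, 0, 0, 1, 0, 0, 0, 0, 1]'

```text
t: 21.57
tcp_pos: [0.5322, 0.0222, 0.026]
tcp_rot: [0.001, 0.707, 0.707, 0.001]
wrist_force: [-1.3, -1.2, 6.6]
finger_gap: 0.0553
```

Call:
send_rows --commands '[0, 0, -1, 0, 1, 0, 0, -2.5, 0, 1, 0, 0, -3, 0, 1, 1.5, 0.3, -1.5, -1, 1, 2.7, 0.6, 0, -1, 1, 3.2, 0.6, 0, -1, 1, 3.2, 0.6, 0, -1, 1, 3.2, 0.5, 0, -1, 1, 3, 0.5, 0, -0.5, 1, 2.5, 0.4, 0, 0, 1]'

```text
t: 22.4
tcp_pos: [0.5555, 0.2196, 0.1056]
tcp_rot: [-0.0, 0.672, 0.741, 0.001]
wrist_force: [-0.3, 0.8, -0.7]
finger_gap: 0.0553
```

Call:
send_rows --commands '[1.5, 0.2, 0, 0, 1, 0, 0, 0, 0, 1, 0, 0, 0, 0, 1, 0, 0, 0, 0, 1]'

```text
t: 22.73
tcp_pos: [0.5558, 0.2291, 0.1043]
tcp_rot: [0.001, 0.673, 0.74, -0.001]
wrist_force: [-0.3, -0.3, -2.0]
finger_gap: 0.0549
```

```bash
python3 snap.py wrist w18; python3 plan.py .5846 .2358 .06 95.4 2 1
```

```text
t 22.73 p [0.5558 0.2291 0.1043] r [ 0.001  0.673  0.74  -0.001] F [-0.3 -0.3 -2. ] M [-0.01 -0.02 -0.02] gap 0.0549
yaw0 95.34 dist 0.053 turn 0.1
[0.22, 1.46, 2.21, -0.0, 1.0, 0.22, 1.45, 2.21, -0.1, 1.0]
```

View pics/w18.png

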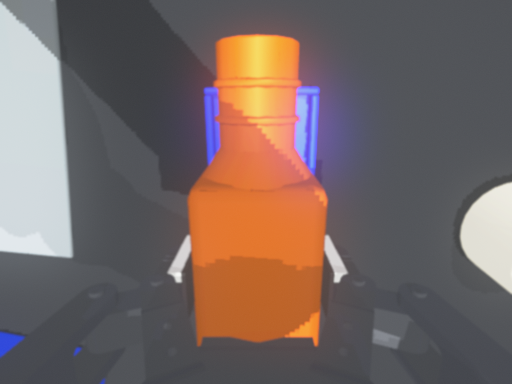

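Call:
send_rows --commands '[0.2, 1, 0, 0, 1, 0.2, 1.2, 1, 0, 1, 0, 0.7, 1.5, 0, 1, 0, 0, 1.5, 0, 1, 0, 0, 0.5, 0, 1, 0, 0, 0, 0, 1, 0, 0, 0, 0, 1]'

```text
t: 23.37
tcp_pos: [0.5847, 0.2379, 0.0593]
tcp_rot: [-0.0, 0.673, 0.74, -0.0]
wrist_force: [-0.4, -0.3, -1.2]
finger_gap: 0.0552
```

```bash
python3 snap.py wrist w19; python3 snap.py side s19; python3 -c "
import cv2;a=cv2.imread('pics/s19.png')[220:300,170:290];cv2.imwrite('pics/s19c.png',cv2.resize(a,(780,520),interpolation=cv2.INTER_CUBIC))"
```

```text
t 23.37 p [0.5847 0.2379 0.0593] r [-0.     0.673  0.74  -0.   ] F [-0.4 -0.3 -1.2] M [0.   0.02 0.03] gap 0.0552
t 23.42 p [0.585  0.2383 0.0598] r [0.    0.673 0.74  0.   ] F [ 0.4  0.1 -0.7] M [-0.02 -0.02  0.03] gap 0.055
```

View pics/w19.png

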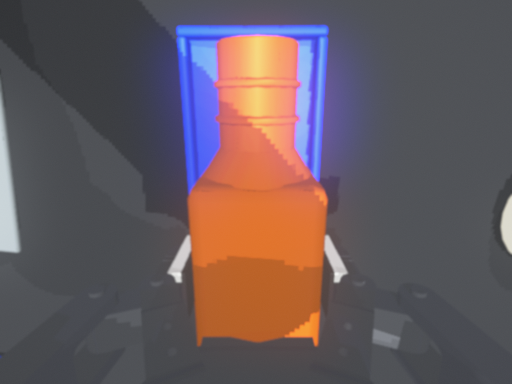

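View pics/s19c.png

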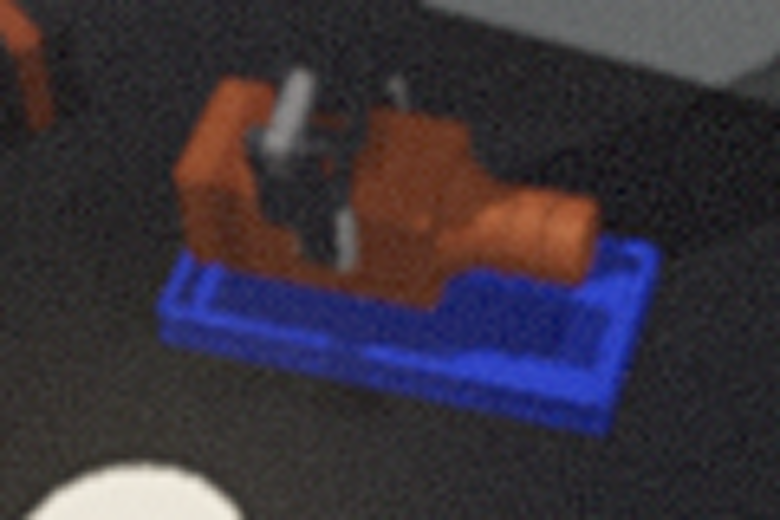

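Call:
send_rows --commands '[-0.25, 0, 0.5, 0, 1, 0, 0, 1, 0, 1, 0, 0, 0.8, 0, 1, 0, 0, 0.4, 0, 1, 0, 0, 0.2, 0, 1, 0, 0, 0, 0, 1, 0, 0, 0, 0, 1]'

```text
t: 24.05
tcp_pos: [0.5847, 0.2363, 0.0301]
tcp_rot: [-0.0, 0.672, 0.74, -0.0]
wrist_force: [-1.1, 0.5, -0.7]
finger_gap: 0.0552
```

Call:
send_rows --commands '[0, 0, 0.15, 0, 1, 0, 0, 0.1, 0, 1, 0, 0, 0.1, 0, 1, 0, 0, 0, 0, 1]'

```text
t: 24.38
tcp_pos: [0.585, 0.2362, 0.0272]
tcp_rot: [0.0, 0.672, 0.74, 0.0]
wrist_force: [-0.3, -0.3, 0.1]
finger_gap: 0.0551
```

Call:
send_rows --commands '[0, 0, 0.1, 0, 1, 0, 0, 0.05, 0, 1, 0, 0, 0, 0, 1]'

```text
t: 24.63
tcp_pos: [0.585, 0.2363, 0.027]
tcp_rot: [0.0, 0.672, 0.74, 0.0]
wrist_force: [-3.3, -2.3, 10.1]
finger_gap: 0.0554
```

Contact with the tray floor; release, rise and check.

Call:
send_rows --commands '[0, 0, 0, 0, 0.6, 0, 0, 0, 0, 0, 0, 0, 0, 0, 0, 0, 0, 0, 0, 0, 0, 0, -2, 0, 0, 0, 0, -4, 0, 0, 0, 0, -4, 0, 0, 0, 0, -4, 0, 0, 0, 0, 0, 0, 0, 0, 0, 0, 0, 0]'

```text
t: 25.47
tcp_pos: [0.5867, 0.2372, 0.1682]
tcp_rot: [0.001, 0.672, 0.74, 0.003]
wrist_force: [0.2, -0.8, -1.0]
finger_gap: 0.0856
```

```bash
python3 snap.py wrist w20; python3 snap.py side s20; python3 - <<'E'
from h import *
z=np.load('w20.npz'); p={k:(float(z[k]) if z[k].ndim==0 else z[k]) for k in ['fov_y','cx','cy','k1','T']}; im,d=z['im'],z['d']
P=cloud(p,d); hsv=cv2.cvtColor(im,cv2.COLOR_BGR2HSV); S=hsv[...,1];H=hsv[...,0]; g=np.abs(cv2.Laplacian(d,cv2.CV_32F)); ok=(d>0)&(g<.02)
t=ok&(abs(P[...,2]-.061)<.006)&(H<25)&(S>80)&(abs(P[...,1]-.235)<.07); Q=P[t]; r=cv2.minAreaRect(Q[:,:2].astype(np.float32)); print(len(Q),np.median(Q[:,2]),r)
b=(d>0)&(abs(P[...,2]-.02)<.004)&(H>105)&(H<130)&(S>100)&(abs(P[...,1]-.235)<.07); r=cv2.minAreaRect(P[b][:,:2].astype(np.float32)); print('tray',r)
a=cv2.imread('pics/s20.png')[80:290,150:400];cv2.imwrite('pics/s20c.png',cv2.resize(a,(714,600),interpolation=cv2.INTER_CUBIC))
E
```

```text
t 25.47 p [0.5867 0.2372 0.1682] r [0.001 0.672 0.74  0.003] F [ 0.2 -0.8 -1. ] M [ 0.06  0.01 -0.02] gap 0.0856
t 25.52 p [0.5852 0.2361 0.166 ] r [0.    0.672 0.74  0.001] F [-0.8 -1.5 -0.3] M [-0.01  0.03 -0.01] gap 0.0852
6467 0.0594690804255994 ((0.6523000001907349, 0.22917374968528748), (0.06936784088611603, 0.22639094293117523), 84.2693099975586)
tray ((0.564567506313324, 0.23096780478954315), (0.18581941723823547, 0.08205413818359375), 5.5971999168396)
```

View pics/w20.png

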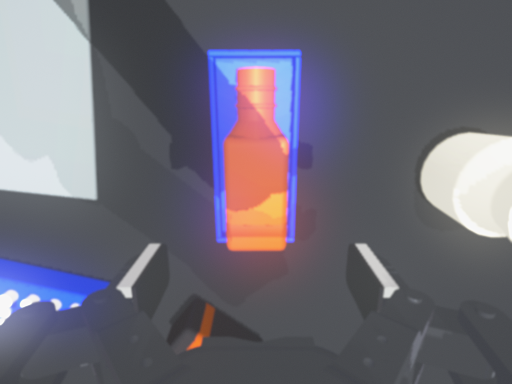

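View pics/s20c.png

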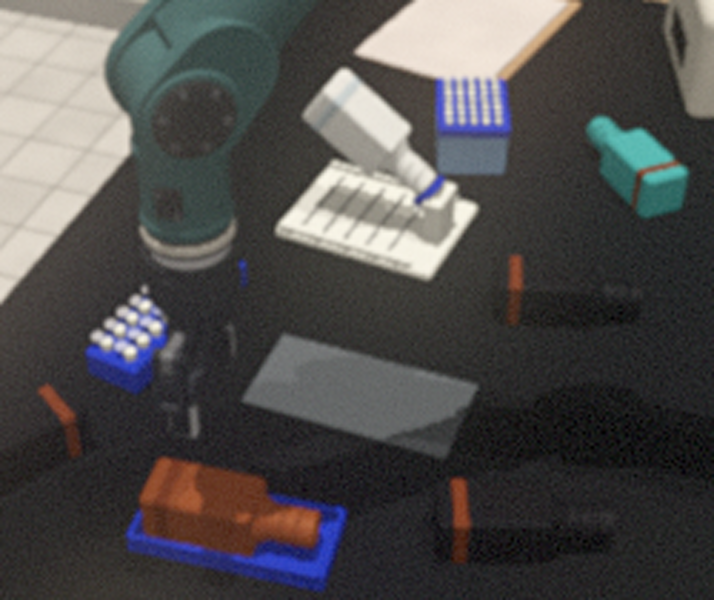

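```bash
python3 - <<'E'
from h import *
st()
im,d=cams.get_image('wrist'); p=cams.camera_params('wrist')
P=cloud(p,d); hsv=cv2.cvtColor(im,cv2.COLOR_BGR2HSV); S=hsv[...,1];H=hsv[...,0]; g=np.abs(cv2.Laplacian(d,cv2.CV_32F)); ok=(d>0)&(g<.02)
t=ok&(abs(P[...,2]-.061)<.006)&((H<25)|(H>170))&(S>80)&(abs(P[...,1]-.235)<.05)&(P[...,0]<.66)&(P[...,0]>.525); Q=P[t]; r=cv2.minAreaRect(Q[:,:2].astype(np.float32)); print(len(Q),np.median(Q[:,2]),r)
b=(d>0)&(abs(P[...,2]-.02)<.004)&(H>105)&(H<130)&(S>100)&(abs(P[...,1]-.235)<.07); R=cv2.minAreaRect(P[b][:,:2].astype(np.float32)); print('tray',R)
o=np.array(r[0])-.027*np.array([np.cos(.094),np.sin(.094)])-np.array(R[0]); c,s=np.cos(.097),np.sin(.097); print('amber in tray',o[0]*c+o[1]*s,-o[0]*s+o[1]*c)
E
```

```text
t 25.57 p [0.5842 0.2354 0.1646] r [-0.     0.672  0.74  -0.001] F [ 0.  -0.4 -0.4] M [-0.03  0.06 -0.04] gap 0.0856
6850 0.06078658729493319 ((0.5918785333633423, 0.2358001470565796), (0.10936414450407028, 0.05378914624452591), 5.6455864906311035)
tray ((0.566012978553772, 0.23209193348884583), (0.18623311817646027, 0.08205445110797882), 5.573256492614746)
amber in tray -0.0008967798952763704 0.0012667556282778627
```

```bash
python3 -c "
import cv2,numpy as np
a=cv2.imread('pics/s20.png')[95:170,245:325];b=cv2.imread('pics/side0.png')[95:170,245:325]
cv2.imwrite('pics/cmp.png',np.hstack([cv2.resize(x,(400,375),interpolation=cv2.INTER_CUBIC) for x in (a,b)]))"
```

```text
(no output)
```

View pics/cmp.png

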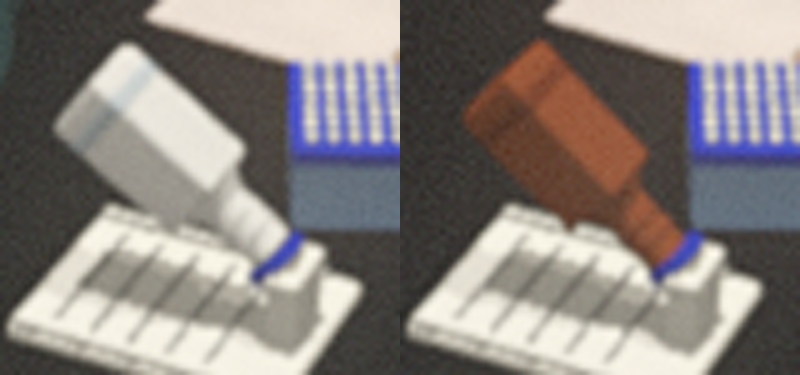

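The white bottle now (left) sits against the collar in the same place as the amber bottle did at the start (right), with only slightly more droop. Handing in.

```bash
python3 -c "
from h import *
st(); print(ticket.sign_off())"
```

```text
t 25.62 p [0.5837 0.2352 0.1638] r [-0.     0.672  0.74  -0.002] F [ 0.3 -0.1 -1.2] M [-0.02  0.01  0.03] gap 0.0855
the job is handed in; nothing more can be done
None
```

The two bottles have changed places, and I handed the job in at about 25.6 s of the 64 s allowed; the sign-off gave no verdict.

**What I did:** I drew the amber bottle off along the peg and laid it flat on the mat. The white bottle was held level, so I hooked its mouth over the peg tip and raised the gripper to tilt it in the pads. I then slid it down the peg until the mouth met the collar. Last, I laid the amber bottle in the tray.

**Last checks:**
- **White bottle:** when I pushed it home, the gripper stopped moving while the commanded position went on, and the push along the peg rose by about 8 N. In the side view the mouth sits at the collar, as the amber bottle's did at the start. Its axis measured 33.7° above horizontal, about 6° (0.11 rad) of droop against the 0.25 rad limit. I did not measure the mouth's position in the peg's frame as numbers.
- **Amber bottle:** its middle is about 1 mm from the tray's middle each way and its axis is within 0.1° of the tray's length. Its top is at 61 mm, so its axis is 33 mm high.
- **Other things:** the gripper was open and about 16 cm above the bench at the end. The highest wrist force I read was about 37 N, while pressing the amber bottle flat on the mat. The bystanders were not touched as far as the pictures show.

**What disagreed:** the three cameras differed by up to about 5 mm on where the stand and peg were. I lined up the final insertion from the bottle's position relative to the stand in the wrist and side pictures.

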